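# Hang the coffee scoop on the free hook of the utensil carousel

## Robot

A 7-joint arm with a two-finger parallel gripper is mounted at the origin on the work surface. World frame = base frame: x ahead of the robot, y to its left, z up, the work surface at z = 0. Lengths are in m, angles in rad, forces in N, time in s.
With the tool pointing down it reaches from about 0.35 to 0.9 m from the base axis. Payload 19.9 kg.
Tool frame: the origin (TCP) lies midway between the tips of the shut fingers; the grasp point (between the pads) lies 19 mm behind it; z points along the fingers, y is the direction in which the jaws open and shut (so a half turn about z gives the same grasp; the last joint's range is limited). The gripper opens to 85 mm and grips with 20 to 120 N. Pads are 22 mm wide; open, the fingers measure 114 mm over their backs; the gripper's body (76 mm by 85 mm) begins 54 mm behind the grasp point. The pads swing forward as they close: fully open they stand 13 mm farther back than shut.
Start: joints at [-1.262, 0.417, -0.01, 1.614, 0.005, 1.111, -0.053], TCP at [0.214, 0.587, 0.231] pointing down, gripper open.
Joint ranges: [-2.81, 2.81], [-0.39, 2.02], [-1.27, 1.25], [0.06, 2.57], [-1.19, 4.33], [0.19, 2], [-2.82, 2.82]. Speed limits (rad/s): [1.89, 1.89, 2.39, 2.39, 3.01, 3.01, 3.01].

## Interface

Orientations are given as a unit quaternion [x, y, z, w].
In Python, from workcell import arm gives the robot as it stands.
- The arm moves only by the tool arm_command, never from a script. Its argument "increments" is a list that holds one entry, the list of rows, each a list of 7 numbers: the shift along the tool's x, y, z as a fraction of full scale, then the turn, a rotation vector about the tool's x, y, z as a fraction of full scale, then the opening, from 0 (shut) to 1 (fully open). A call has exactly 8 rows; each row shifts and turns the pose as measured when the row begins, along the tool's axes as they then stand; what a row does not reach is not made up. Full scale, the value 1, is 0.15 m for a shift and 90 degrees for a turn. A row lasts 1/8 s, in which the tool goes at most 62.5 mm and 10.7 degrees, less where a joint would pass 70% of its speed; a pose out of reach is approached as far as the arm can. A call with a number of a shift or a turn outside -1 to 1 is refused whole. A call with a gripper value outside its range is refused whole. The fingers move at their own pace and stop on an object; "grip_force" is the grip in N (left out, the last holds). Time passes only in rows, so rows that do not move let the fingers close, or fill a call up. It gives the time, the measured TCP pose, the force and the opening at its end, in the units of the state.
- arm.observe(): the state, without advancing time (a new reading comes with each control period).
- arm.camera(name): name is "scene" or "top"; returns (picture, depth): 480x640x3 uint8, blue, green, red; 480x640 float32, m along the optical axis (not along the pixel's ray), 0 where there is no reading.
- arm.camera_info(name): a dict with "camera_matrix" (3x3 intrinsics, pixels), "R" (3x3) and "t" (3): a world point X has camera coordinates R X + t. Camera axes: x right, y down, z forward; pixel columns grow to the right and rows downward; lengths in m; the calibration is good to about 2 mm. A picture is of the moment at which its call begins. camera_info takes no time and is no camera call.
- arm.job_done(): hands the job in, once; it reports no verdict.
The state is a dict: "t": time; "joint_pos": joint angles; "joint_velocities": joint speeds; "tau": joint torques, N m; "tool_pos": TCP position; "tcp_rot": TCP orientation; "force": force on the tool from outside, world axes, zero at the start; "wrist_torque": the same for the moment, N m; "finger_gap": opening from 0.0 (shut) to 1.0 (fully open).
Only numpy, scipy, OpenCV 4.12 (cv2) and the standard library are available. Lean on these libraries where they do the work, as an engineer would, in place of code of your own. Each camera call takes 0.05 s, during which the arm holds its last target. There are 200 camera calls.

## Task

Turn the utensil carousel on the counter until its one empty hook stands at the front, over the nose of its foot. Then hang the steel coffee scoop on that hook by the eye in its handle, gently, so that it hangs freely with the hook still at the front. Leave the other coffee things where they are.

Things in the scene. Friction and masses are not known exactly. Their poses are not given: they have to be found in the camera images.
- rack: Utensil carousel's fixed foot: dark wood disc 144 mm wide, 18 mm thick; origin under its centre, on the vertical turning axis. Front = its -x, roughly towards the robot, where a wooden nose 22 mm wide, 14 mm high reaches 102 mm from the axis. An 18 mm post rises to the hub with four like hooks, 90 degrees apart; on three a spoon, a brush and a tamper hang for good, 170 mm down and up to 22 mm to each side.
- front_mark (a point): Point over the nose, 88 mm in front of the turning axis and 18 mm above the counter: the empty hook must stand vertically above it.
- carousel (a joint): Turn of the hub on the post in rad, counter-clockwise from above positive, no stops; 0 (or 2 pi, ...) when the empty hook is exactly over the nose. It stays where it is left, but about 0.06 N m turns it, so a sideways push of about 0.7 N on a hook's end also turns it.
- free_hook (a point): Seat of the empty hook: on its rod's axis, 88 mm from the turning axis, 225 mm above the counter. Axes turn with the hub: -x outward along the rod, z up. Steel rod 7 mm thick, level from the hub (17 mm radius) to 96 mm from the turning axis, then turned up; the tip ends 109.5 mm from the turning axis and 14.5 mm above the rod's axis.
- knob (a point): Centre of the wooden bar knob on the hub, on the turning axis, 275 mm above the counter: 22 mm along the hub's x (the line of the empty hook), 50 mm along the hub's y, 34 mm high; below it a bare neck 18 mm thick and 19 mm high. Axes turn with the hub as free_hook's.
- scoop: Steel coffee scoop, about 110 g, standing on its foot: round bowl 54 mm wide, 40 mm high; origin under the foot's centre, z up. From the rim on its +x side a flat strap handle 30 mm wide (along y), 5 mm thick rises at 55 degrees to the level, direction (0.574, 0, 0.819), to its end at (99, 0, 141) mm, roughly towards the robot. Hung by the eye, the strap is within a few degrees of upright.
- scoop_eye (a point): Centre of the eye near the strap's upper end: a hole through the strap, 18 mm wide (y) by 30 mm long along the strap, rims 6 mm at the sides and 7 mm at the upper end; at (86.7, 0, 123.0) mm in the scoop's frame; axes as the scoop's. The strap below the eye is solid.
- cup: Stoneware cup without handle, 74 mm across, 75 mm high, between the scoop and the carousel; a bystander. Origin under its centre.
- canister: Empty plastic canister shut under a flip-top lid, 100 mm across, 131 mm high; a bystander. Origin under its centre.
- carafe: Smoky glass carafe, 120 mm across, 145 mm high, with a side handle; a bystander. Origin under its centre.
- pour_over: White ceramic pour-over stand with its cone, 140 mm square, 220 mm high; a bystander. Origin under its centre.
- jar: Amber glass jar with a steel cap, 68 mm across, 100 mm high; a bystander. Origin under its centre.
There are look-alikes about, which are no part of the job. Leave any green or yellow look-alike of the scoop alone.

How it is judged:
By the outcome, as a careful person would: the job done as asked, in the order asked, and still so for the second after the job is handed in, with the robot touching nothing.
It also fails if it takes over 72 s, if anything falls off the work surface, if the arm or the gripper's body presses on something with over 40 N, if the wrist force passes 120 N, or if a joint passes its speed limit or range.

## Working session

There is one attempt and no reset: what is moved stays moved. The work goes in short steps, Python scripts to look and compute and a tool call to move; the robot and the scene stay as the last step left them, time stands still between calls to the robot, and variables do not carry over. Pictures are saved under pics/ and viewed, on a budget of 10 in all, crops included, one or two more only if the job needs it, and the job is handed in when it is done.

Besides the shell and the picture viewer there is one more tool, called after "Emit:" as name(argument=value, ...) on one line, values as JSON. arm_command: Moves the arm, as the interface text tells. Shift numbers are shares of 0.15 m and turn numbers shares of 90 degrees, none past 1 either way. Its arguments: {"type":"object","properties":{"increments":{"type":"array","items":{"type":"array","items":{"type":"array","items":{"type":"number"}}}},"grip_force":{"type":"number"}},"required":["increments"]}

```bash
mkdir -p pics; ls; cat > h.py <<'E'
import numpy as np, cv2
from scipy.spatial.transform import Rotation as Ro
from workcell import arm
def snap(n):
    im,d=arm.camera(n); i=arm.camera_info(n)
    np.savez(f'{n}.npz',im=im,d=d,K=i['camera_matrix'],R=i['R'],t=i['t']); return im,d
def load(n): return np.load(f'{n}.npz')
def cloud(n):
    z=load(n);d=z['d'];K=np.array(z['K']);v,u=np.mgrid[:480,:640]
    c=np.stack([(u-K[0,2])/K[0,0]*d,(v-K[1,2])/K[1,1]*d,d],-1)
    p=(c-z['t'])@z['R']; p[d==0]=np.nan; return p
def pix(n,X):
    z=load(n); c=np.array(z['R'])@X+z['t']; q=z['K']@c; return q[:2]/q[2]
E
python3 - <<'E'
from h import *
print(arm.observe())
for n in('scene','top'):
    im,d=snap(n); cv2.imwrite(f'pics/{n}0.png',im); z=load(n); print(z['K'],z['R'],z['t'])
E
```

```text
pics
{'t': 0.0, 'joint_pos': array([-1.26250636,  0.41797735, -0.01025763,  1.61416724,  0.0046859 ,
        1.1106972 , -0.05298889]), 'joint_velocities': array([-0.00059401,  0.00053146,  0.00051242,  0.00144966,  0.00022608,
       -0.00054057, -0.00149247]), 'tau': array([ 1.25589002e-03, -8.64429975e+01,  6.79355320e-01, -4.34903991e+01,
        1.90295011e-02,  7.22205863e-03, -3.23085132e-06]), 'tool_pos': array([0.21410149, 0.58681824, 0.23066128]), 'tcp_rot': array([ 1.74018682e-01,  9.84742160e-01, -6.10082227e-04, -5.84262388e-05]), 'force': array([ 0.53970661, -0.36297875, -0.05992905]), 'wrist_torque': array([-0.00361872, -0.03059202, -0.03876542]), 'finger_gap': 0.9994102801532188}
[[536.26849896   0.         318.64989592]
 [  0.         536.26849896 237.15788276]
 [  0.           0.           1.        ]] [[-0.30577511  0.95205363  0.00977095]
 [ 0.84115651  0.27493718 -0.46568796]
 [-0.44604631 -0.13417689 -0.88489505]] [ 0.21468309 -0.42167356  1.92884645]
[[452.12399075   0.         316.15852616]
 [  0.         452.12399075 245.56056166]
 [  0.           0.           1.        ]] [[-0.02509591 -0.99968098  0.00285128]
 [-0.9965255   0.0247899  -0.07951347]
 [ 0.07941742 -0.00483684 -0.99682971]] [-0.01139532  0.61824091  1.27868773]
```

View pics/scene0.png

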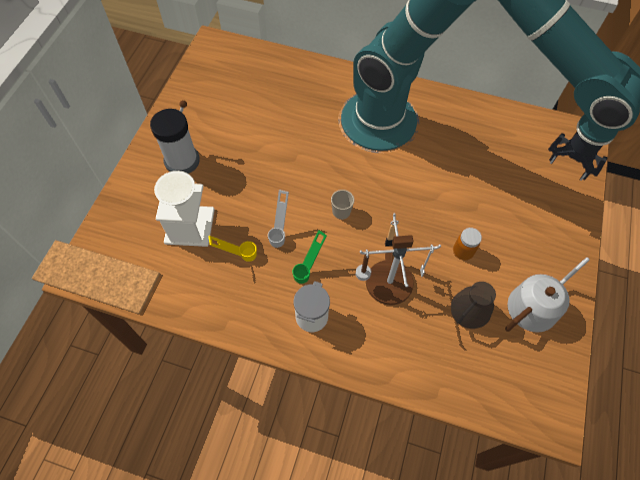

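View pics/top0.png

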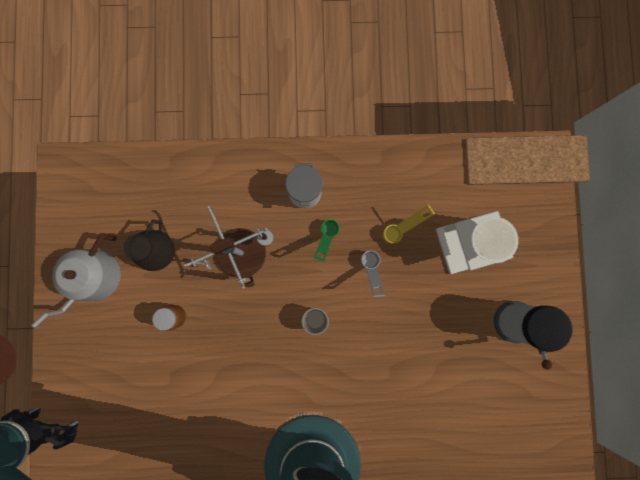

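Candidates for the scoop: grey at scene (277,237)/top (371,260), green at scene (302,272), yellow at scene (248,250). The grey one fits "steel". I'll confirm it and find the empty hook in enlarged crops.

```bash
python3 - <<'E'
from h import *
a=load('scene')['im'];b=load('top')['im']
c1=cv2.resize(a[190:310,340:460],(400,400),interpolation=3)
c2=cv2.resize(b[190:310,170:290],(400,400),interpolation=3)
c3=cv2.resize(a[180:255,250:325],(200,200),interpolation=3);c4=cv2.resize(b[240:315,340:415],(200,200),interpolation=3)
o=np.zeros((600,800,3),np.uint8);o[:400,:400]=c1;o[:400,400:]=c2;o[400:,:200]=c3;o[400:,400:600]=c4
cv2.imwrite('pics/crop1.png',o)
p=cloud('scene');q=cloud('top')
# rack points from both
for n,P,(u0,u1,v0,v1) in(('s',p,(340,460,190,310)),('t',q,(170,290,190,310))):
    w=P[v0:v1,u0:u1].reshape(-1,3); 
    for lo,hi in((.265,.30),(.215,.245),(.012,.024)):
        m=(w[:,2]>lo)&(w[:,2]<hi); print(n,lo,m.sum(),np.nanmean(w[m],0),np.nanmin(w[m],0),np.nanmax(w[m],0))
for n,P,(u0,u1,v0,v1) in(('s',p,(262,292,186,252)),('t',q,(355,390,245,302))):
    w=P[v0:v1,u0:u1].reshape(-1,3); 
    for lo,hi in((.035,.05),(.05,.1),(.1,.12),(.12,.15)):
        m=(w[:,2]>lo)&(w[:,2]<hi); 
        if m.sum():print('scoop',n,lo,m.sum(),np.nanmean(w[m],0),np.nanmin(w[m],0),np.nanmax(w[m],0))
E
```

```text
s 0.265 234 [0.60949686 0.19315881 0.28539203] [0.58675958 0.16721232 0.26513064] [0.62581848 0.21875859 0.29686892]
s 0.215 448 [0.60591933 0.1939341  0.22897221] [0.50501429 0.0943982  0.21500909] [0.70593362 0.29299664 0.24454593]
s 0.012 1387 [0.60035703 0.18947249 0.01757179] [ 0.37663173 -0.03015691  0.01201155] [0.6772995  0.39230731 0.02389328]
t 0.265 252 [0.60284305 0.19067683 0.28945673] [0.5854688  0.16608346 0.26553735] [0.62142803 0.21784116 0.29923266]
t 0.215 503 [0.60088773 0.19073945 0.22937455] [0.50338955 0.09193711 0.21510386] [0.7033936  0.29205068 0.24272867]
t 0.012 1441 [0.59706451 0.18840379 0.01824472] [0.44591516 0.1213479  0.01202267] [0.67558056 0.39605553 0.0239953 ]
scoop s 0.035 89 [ 0.56423638 -0.18103968  0.04153018] [ 0.53528769 -0.20634006  0.03508331] [ 0.60150201 -0.15371791  0.04950103]
scoop s 0.05 179 [ 0.52395901 -0.18341778  0.0749313 ] [ 0.50039354 -0.19904288  0.05003976] [ 0.54569855 -0.16797545  0.09983556]
scoop s 0.1 61 [ 0.50042801 -0.18519283  0.10893536] [ 0.48786712 -0.20122013  0.10094886] [ 0.51097841 -0.16906772  0.11991959]
scoop s 0.12 55 [ 0.48182984 -0.18579297  0.13374979] [ 0.47232008 -0.20161459  0.12052397] [ 0.49681806 -0.17075807  0.14452867]
scoop t 0.035 89 [ 0.56477182 -0.18247722  0.04102853] [ 0.53763576 -0.20758419  0.03551391] [ 0.59999401 -0.15577576  0.0493885 ]
scoop t 0.05 143 [ 0.52357127 -0.18365153  0.07525734] [ 0.50605056 -0.19950781  0.05003913] [ 0.54283229 -0.1679084   0.09982714]
scoop t 0.1 58 [ 0.49964633 -0.18572712  0.10922586] [ 0.48560897 -0.19961718  0.10007029] [ 0.51166097 -0.17053516  0.11978714]
scoop t 0.12 62 [ 0.48048155 -0.18552546  0.13569367] [ 0.47268635 -0.20067035  0.12006661] [ 0.49288334 -0.171199    0.14578914]
```

View pics/crop1.png

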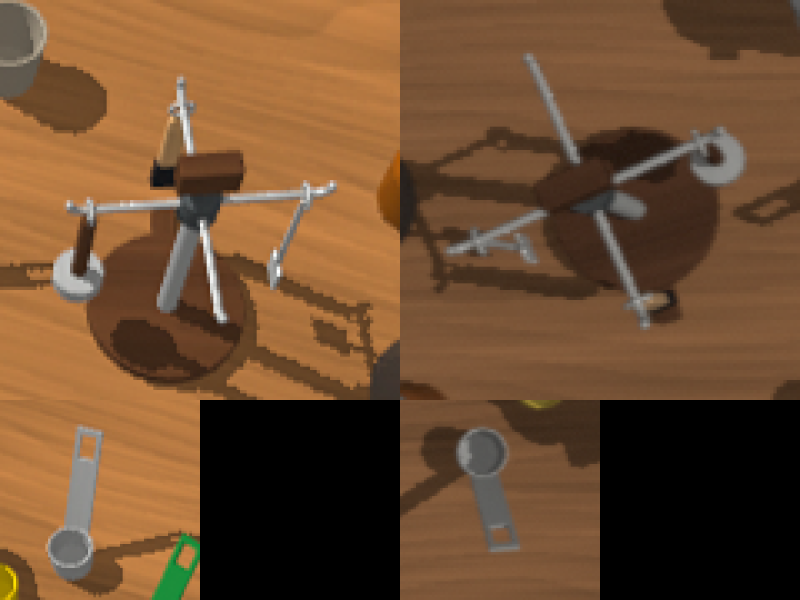

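The grey scoop is steel with the slotted eye at scene (283,197). The empty hook is the one pointing away from the robot, its tip at scene (407,285)/top (209,207). The nose points towards the robot. Next I'll fit the axis and the directions.

```bash
python3 - <<'E'
from h import *
from scipy.optimize import least_squares
for n,(u0,u1,v0,v1) in(('scene',(340,460,190,310)),('top',(170,290,190,310))):
    P=cloud(n)[v0:v1,u0:u1].reshape(-1,3); im=load(n)['im'][v0:v1,u0:u1].reshape(-1,3).astype(float)
    m=(abs(P[:,2]-.228)<.005)&(np.hypot(P[:,0]-.603,P[:,1]-.192)<.115); w=P[m][:,:2]
    # cross fit
    def f(p):
        d=w-p[:2]; a=np.arctan2(d[:,1],d[:,0])-p[2]; r=np.hypot(*d.T)
        k=r>.03
        return np.where(k,r*np.sin((a+np.pi/4)%(np.pi/2)-np.pi/4),0)
    b=min((least_squares(f,[.603,.192,a0],loss='soft_l1',f_scale=.003) for a0 in np.arange(0,1.57,.2)),key=lambda s:s.cost)
    print(n,'cross',b.x[:2],np.degrees(b.x[2])%90,'z',np.median(P[m][:,2]))
    c=b.x[:2]
    # knob top
    k=(P[:,2]>.286)&(P[:,2]<.3)&(np.hypot(*(P[:,:2]-c).T)<.04); r=cv2.minAreaRect((P[k][:,:2]*1000).astype(np.float32)); print(' knob',r, P[k][:,2].max())
    r=np.hypot(*(P[:,:2]-c).T); dark=im[:,2]<115
    g=(abs(P[:,2]-.018)<.004)&(r<.085)&dark
    s=least_squares(lambda p:0,[0]) if 0 else None
    (cc,rr)=cv2.minEnclosingCircle((P[g][:,:2]*1000).astype(np.float32)); print(' disc',cc,rr)
    g=(abs(P[:,2]-.014)<.004)&(r>.078)&(r<.106)&(P[:,0]<.58); 
    if g.sum():
        q=P[g].mean(0); d=q[:2]-c; print(' nose',g.sum(),q,np.degrees(np.arctan2(d[1],d[0])),P[g].min(0),P[g].max(0))
    # scoop
    u0,u1,v0,v1=(262,292,186,252) if n=='scene' else (355,390,245,302)
    P=cloud(n)[v0:v1,u0:u1].reshape(-1,3); g=(P[:,2]>.05)&(P[:,2]<.15); w=P[g]; 
    mu=w.mean(0); U,S,V=np.linalg.svd(w-mu,full_matrices=False); print(' strap dir',V[0],'normal',V[2],'lo',mu+V[0]*((w-mu)@V[0]).min(),'hi',mu+V[0]*((w-mu)@V[0]).max(), 'yaw',np.degrees(np.arctan2(V[0][1],V[0][0])))
    g=(abs(P[:,2]-.04)<.004)&(P[:,0]>.53); (cc,rr)=cv2.minEnclosingCircle((P[g][:,:2]*1000).astype(np.float32)); print(' rim',cc,rr)
for nm,X in(('cup',(330,355,185,222)),('green',(290,328,228,285))):
    u0,u1,v0,v1=X; P=cloud('scene')[v0:v1,u0:u1].reshape(-1,3); g=P[:,2]>.03; print(nm,P[g].min(0),P[g].max(0))
E
```

```text
scene cross [0.60619481 0.19270836] 22.79418179388811 z 0.22774761332230872
 knob ((606.7086181640625, 192.59364318847656), (24.925535202026367, 49.004615783691406), 20.83523941040039) 0.29686892075686216
 disc (601.1229248046875, 192.07406616210938) 77.87997436523438
 nose 32 [0.52247277 0.16863232 0.01351701] -163.95629290741982 [0.51014796 0.15743441 0.01011224] [0.53370419 0.18068836 0.01765158]
 strap dir [ 0.58582814  0.03434496 -0.80970724] normal [0.80841907 0.04566666 0.58683316] lo [ 0.47500112 -0.18635213  0.14301486] hi [ 0.54281775 -0.18237629  0.04928154] yaw 3.355201673539608
 rim (570.154296875, -184.55076599121094) 31.80361557006836
top cross [0.60366954 0.19221147] 22.815065923819077 z 0.2280991187813145
 knob ((603.7523803710938, 192.41305541992188), (22.391048431396484, 50.24870300292969), 22.84608268737793) 0.2992326562191742
 disc (602.3739624023438, 191.71119689941406) 73.42398071289062
 nose 26 [0.51177458 0.16615722 0.0134724 ] -164.1707918162467 [0.50636919 0.15550121 0.01043872] [0.5178004  0.17535297 0.01674852]
 strap dir [-0.58067692 -0.02974739  0.81359044] normal [-0.8108096  -0.06908792 -0.58121825] lo [ 0.54206139 -0.18281312  0.04946417] hi [ 0.47386857 -0.18630656  0.1450096 ] yaw -177.06736872395345
 rim (570.8167724609375, -182.4164276123047) 29.346242904663086
cup [ 0.36928274 -0.05327871  0.03034075] [0.44618564 0.0183584  0.0838603 ]
green [ 0.56644875 -0.09439681  0.03119807] [0.72900339 0.01448989 0.14482215]
```

```bash
cat >> h.py <<'E'
def down(yaw): # tool z down, tool y at yaw (deg)
    a=np.radians(yaw); y=np.array([np.cos(a),np.sin(a),0]); z=np.array([0,0,-1.]); return Ro.from_matrix(np.c_[np.cross(y,z),y,z])
def pose(az,dep,side=1): # tool z heading az, dep deg below level; tool y level
    a,d=np.radians([az,dep]); z=np.array([np.cos(a)*np.cos(d),np.sin(a)*np.cos(d),-np.sin(d)]); y=side*np.array([-np.sin(a),np.cos(a),0]); return Ro.from_matrix(np.c_[np.cross(y,z),y,z])
def now():
    o=arm.observe(); return o['tool_pos'],Ro.from_quat(o['tcp_rot']),o
def plan(*legs): # legs (pos,rot,rows): prints rows in move units
    p,r,o=now()
    for P,R,n in legs:
        P=np.array(P,float); p0=p; r0=r; rv=(r0.inv()*R).as_rotvec(); 
        for i in range(1,n+1):
            pn=p0+(P-p0)*i/n; rn=r0*Ro.from_rotvec(rv*i/n)
            s=r.inv().apply(pn-p)/.15; q=(r.inv()*rn).as_rotvec()/(np.pi/2); print(np.round(np.r_[s,q],3).tolist()); p,r=pn,rn
        print('--',np.round(np.degrees(rv),1),np.round(P-p0,3))
E
python3 - <<'E'
from h import *
p,r,o=now(); X=[.604,.192,.40]
plan((p+[0,0,.15],r,3),((p+X)/2+[0,0,.075],down(0),5),(X,down(-67.2),8))
E
```

```text
[-0.0, -0.0, -0.333, 0.0, 0.0, 0.0]
[-0.0, -0.0, -0.333, 0.0, 0.0, 0.0]
[-0.0, -0.0, -0.333, 0.0, 0.0, 0.0]
-- [0. 0. 0.] [0.   0.   0.15]
[-0.334, -0.158, -0.013, -0.0, 0.0, 0.155]
[-0.363, -0.073, -0.013, -0.0, 0.0, 0.155]
[-0.37, 0.017, -0.013, -0.0, 0.0, 0.155]
[-0.354, 0.106, -0.013, -0.0, 0.0, 0.155]
[-0.318, 0.189, -0.013, -0.0, 0.0, 0.155]
-- [-0.  0. 70.] [ 0.195 -0.197  0.01 ]
[-0.165, 0.162, -0.008, 0.0, -0.0, 0.093]
[-0.139, 0.185, -0.008, 0.0, -0.0, 0.093]
[-0.111, 0.203, -0.008, 0.0, -0.0, 0.093]
[-0.08, 0.217, -0.008, 0.0, -0.0, 0.093]
[-0.047, 0.226, -0.008, 0.0, -0.0, 0.093]
[-0.014, 0.231, -0.008, 0.0, -0.0, 0.093]
[0.02, 0.23, -0.008, 0.0, -0.0, 0.093]
[0.054, 0.225, -0.008, 0.0, -0.0, 0.093]
-- [ 0.  -0.  67.2] [ 0.195 -0.197  0.01 ]
```

Emit:
arm_command(increments=[[[0,0,-0.33,0,0,0,1],[0,0,-0.33,0,0,0,1],[0,0,-0.33,0,0,0.1,1],[-0.33,-0.16,0,0,0,0.11,1],[-0.36,-0.1,0,0,0,0.11,1],[-0.37,-0.03,0,0,0,0.11,1],[-0.36,0.04,0,0,0,0.11,1],[-0.34,0.1,0,0,0,0.11,1]]])

```text
t: 1.1
tool_pos: [0.3758, 0.3596, 0.3816]
tcp_rot: [0.643, 0.766, -0.003, 0.0]
force: [1.7, 0.7, 0.3]
finger_gap: 1.001
```

```bash
python3 - <<'E'
from h import *
p,r,o=now(); print(p,r.as_matrix()[:,1],o['joint_pos'],o['t'])
plan(([.604,.192,.36],down(-67.2),8))
E
```

```text
[0.37575466 0.35961432 0.38156919] [ 0.98469587  0.17423022 -0.00422705] [-1.06611125  0.12124023  0.27043564  1.66486278 -0.0315351   1.36619207
 -0.61582427] 1.1
[-0.171, 0.163, 0.018, -0.0, 0.001, 0.107]
[-0.141, 0.189, 0.018, -0.0, 0.001, 0.107]
[-0.107, 0.21, 0.018, -0.0, 0.001, 0.107]
[-0.07, 0.225, 0.018, -0.0, 0.001, 0.107]
[-0.032, 0.234, 0.018, -0.0, 0.001, 0.107]
[0.008, 0.236, 0.018, -0.0, 0.001, 0.107]
[0.047, 0.231, 0.018, -0.0, 0.001, 0.107]
[0.086, 0.22, 0.018, -0.0, 0.001, 0.107]
-- [-0.   0.4 77.2] [ 0.228 -0.168 -0.022]
```

Emit:
arm_command(increments=[[[-0.18,0.17,0.02,0,0,0.11,1],[-0.15,0.2,0.02,0,0,0.11,1],[-0.11,0.22,0.02,0,0,0.11,1],[-0.07,0.23,0.02,0,0,0.11,1],[-0.03,0.24,0.02,0,0,0.11,1],[0.01,0.24,0.02,0,0,0.11,1],[0.05,0.23,0.02,0,0,0.11,1],[0.09,0.22,0.02,0,0,0.11,1]]])

```text
t: 2.1
tool_pos: [0.6112, 0.1718, 0.356]
tcp_rot: [0.988, 0.157, -0.003, 0.002]
force: [1.0, -0.3, -0.8]
finger_gap: 0.998
```

```bash
python3 - <<'E'
from h import *
p,r,o=now(); print(p,r.as_matrix()[:,1],o['joint_pos'],o['t'])
plan(([.604,.192,.34],down(-67.2),2),([.604,.192,.256],down(-67.2),3))
E
```

```text
[0.61119707 0.17176609 0.35604122] [ 0.31019814 -0.95066417  0.00383954] [-0.75907435  0.40452035  0.61401988  1.4324388  -0.2281185   1.38367297
 -1.39492236] 2.1
[-0.002, -0.072, 0.053, 0.001, 0.002, -0.026]
[0.001, -0.072, 0.053, 0.001, 0.002, -0.026]
-- [ 0.2  0.4 -4.7] [-0.007  0.02  -0.016]
[0.0, 0.0, 0.187, -0.0, 0.0, 0.0]
[0.0, 0.0, 0.187, -0.0, 0.0, 0.0]
[0.0, 0.0, 0.187, -0.0, 0.0, 0.0]
-- [-0.  0.  0.] [ 0.     0.    -0.084]
```

Emit:
arm_command(increments=[[[0,-0.07,0.05,0,0.002,-0.026,1],[0,-0.07,0.05,0,0.002,-0.026,1],[0,0,0,0,0,0,1],[0,0,0.15,0,0,0,1],[0,0,0.15,0,0,0,1],[0,0,0.15,0,0,0,1],[0,0,0.09,0,0,0,1],[0,0,0,0,0,0,1]]])

```text
t: 3.1
tool_pos: [0.6031, 0.1934, 0.2577]
tcp_rot: [0.98, 0.201, 0.0, 0.001]
force: [-0.8, -0.6, -0.6]
finger_gap: 0.999
```

```bash
python3 - <<'E'
from h import *
p,r,o=now(); print(p,r.as_matrix()[:,1],o['t'])
plan(([.604,.192,.256],down(-67.2),1))
im,d=snap('scene'); cv2.imwrite('pics/s2.png',cv2.resize(im[130:320,300:500],(600,570),interpolation=3))
E
```

```text
[0.60305414 0.19337522 0.25774304] [ 0.39288651 -0.91958255  0.00285021] 3.1
[0.002, 0.011, 0.012, 0.002, 0.0, 0.004]
-- [0.2 0.  0.3] [ 0.001 -0.001 -0.002]
```

View pics/s2.png

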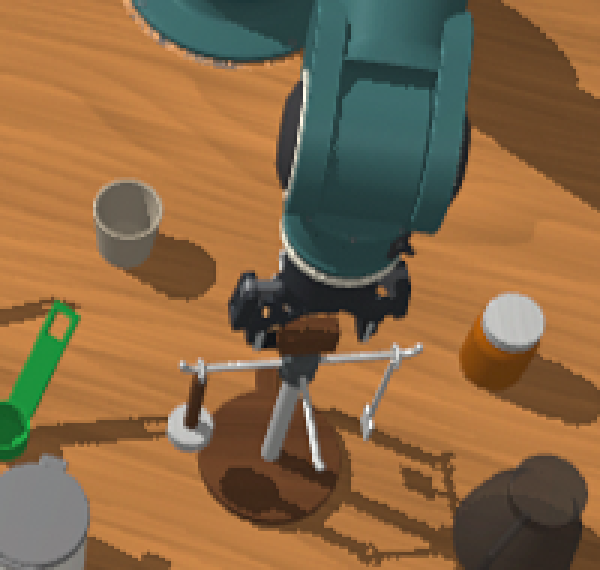

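Fingers straddle the knob at (308,333). I'll close and begin the turn.

Emit:
arm_command(increments=[[[0,0.005,0.01,0,0,0,0.3],[0,0,0,0,0,0,0.3],[0,0,0,0,0,0,0.3],[0,0,0,0,0,0,0.3],[0,0,0,0,0,0,0.3],[0,0,0,0,0,0,0.3],[0,0,0,0,0,-0.05,0.3],[0,0,0,0,0,-0.05,0.3]]], grip_force=40)

```text
t: 4.15
tool_pos: [0.6042, 0.1931, 0.2587]
tcp_rot: [0.96, 0.279, 0.002, 0.001]
force: [-0.5, 0.7, -1.0]
finger_gap: 0.579
```

```bash
python3 - <<'E'
from h import *
p,r,o=now(); y=r.as_matrix()[:,1];print(p,np.degrees(np.arctan2(y[1],y[0])),o['t'],o['wrist_torque'])
plan(([.604,.192,.257],down(20),1))
E
```

```text
[0.60415386 0.19310881 0.25873907] -57.630501785936524 4.15 [ 0.30189915  0.11708764 -0.09999163]
[-0.005, 0.006, 0.012, 0.003, -0.0, -0.863]
-- [  0.2  -0.  -77.6] [-0.    -0.001 -0.002]
```

Emit:
arm_command(increments=[[[0,0,0,0,0,-0.11,0.3],[0,0,0,0,0,-0.11,0.3],[0,0,0,0,0,-0.11,0.3],[0,0,0,0,0,-0.11,0.3],[0,0,0,0,0,-0.11,0.3],[0,0,0,0,0,-0.11,0.3],[0,0,0,0,0,-0.11,0.3],[0,0,0,0,0,-0.11,0.3]]])

```text
t: 5.15
tool_pos: [0.6043, 0.1931, 0.2587]
tcp_rot: [0.544, 0.839, 0.001, 0.002]
force: [0.9, 1.1, -2.2]
finger_gap: 0.585
```

```bash
python3 - <<'E'
from h import *
p,r,o=now(); y=r.as_matrix()[:,1];print(p,np.degrees(np.arctan2(y[1],y[0])),o['t'],o['wrist_torque'],o['joint_pos'])
plan(([.604,.1925,.257],down(106),8))
E
```

```text
[0.60434544 0.19307747 0.25871562] 24.05320729292458 5.15 [ 0.6174017   0.23564279 -0.12018537] [-0.53996268  0.41634976  0.24549221  1.56783945 -0.10559836  1.16698671
  0.14636862]
[-0.0, -0.0, 0.001, 0.0, 0.0, -0.114]
[-0.0, -0.001, 0.001, 0.0, 0.0, -0.114]
[-0.0, -0.001, 0.001, 0.0, 0.0, -0.114]
[-0.0, -0.001, 0.001, 0.0, 0.0, -0.114]
[0.0, -0.001, 0.001, 0.0, 0.0, -0.114]
[0.0, -0.001, 0.001, 0.0, 0.0, -0.114]
[0.0, -0.001, 0.001, 0.0, 0.0, -0.114]
[0.0, -0.0, 0.001, 0.0, 0.0, -0.114]
-- [  0.1   0.2 -81.9] [-0.    -0.001 -0.002]
```

Emit:
arm_command(increments=[[[0,0,0,0,0,-0.114,0.3],[0,0,0,0,0,-0.114,0.3],[0,0,0,0,0,-0.114,0.3],[0,0,0,0,0,-0.114,0.3],[0,0,0,0,0,-0.114,0.3],[0,0,0,0,0,-0.114,0.3],[0,0,0,0,0,-0.1,0.3],[0,0,0,0,0,-0.1,0.3]]])

```text
t: 6.15
tool_pos: [0.6044, 0.1934, 0.2587]
tcp_rot: [-0.141, 0.99, 0.001, 0.002]
force: [0.7, 1.2, -1.2]
finger_gap: 0.58
```

```bash
python3 - <<'E'
from h import *
p,r,o=now(); y=r.as_matrix()[:,1];print(p,np.degrees(np.arctan2(y[1],y[0])),o['t'],o['wrist_torque'],o['joint_pos'])
snap('scene');snap('top')
for n in('scene','top'):
    P=cloud(n).reshape(-1,3); c=np.array([.604,.192]); d=P[:,:2]-c; r=np.hypot(*d.T)
    g=(abs(P[:,2]-.228)<.006)&(r>.035)&(r<.106); a=np.degrees(np.arctan2(d[:,1],d[:,0]))
    for k in range(4):
        e=(a-(16+90*k-196*0)+180)%360-180; s=g&(abs(e)<15); print(n,k*90+16,s.sum(),np.median(P[s][:,:2],0),np.median(e[s]))
    g=(abs(P[:,2]-.0145)<.004)&(r>.078)&(r<.104)&(P[:,0]<.58); q=P[g].mean(0)-np.r_[c,0];print('nose',g.sum(),q,np.degrees(np.arctan2(q[1],q[0])))
a=load('scene')['im'][170:320,330:480];b=load('top')['im'][180:310,160:290]
cv2.imwrite('pics/c3.png',np.hstack([cv2.resize(a,(400,400),interpolation=3),cv2.resize(b,(400,400),interpolation=3)]))
E
```

```text
[0.60438652 0.19336631 0.25871486] 106.20602598398878 6.15 [ 0.68102223  0.57765043 -0.08617077] [-0.33969367  0.4101721  -0.02424459  1.55985149  0.0095567   1.16811738
  1.48800269]
scene 16 70 [0.67149535 0.21063369] 0.3395929594537108
scene 106 70 [0.58741857 0.26018263] -1.9245654650562614
scene 196 0 [nan nan] nan
scene 286 72 [0.62547384 0.12168045] 2.0618216384080768
nose 32 [-0.08464857 -0.02480034  0.01380227] -163.67046635185292
top 16 0 [nan nan] nan
top 106 0 [nan nan] nan
top 196 32 [0.52050877 0.16721784] 0.6194709536736696
top 286 77 [0.62362866 0.12006277] -0.010843316425621197
nose 58 [-0.08622255 -0.02337536  0.01390766] -164.83143571978144
  return _methods._mean(a, axis=axis, dtype=dtype,
  ret = um.true_divide(
  ret = ret.dtype.type(ret / rcount)
```

View pics/c3.png

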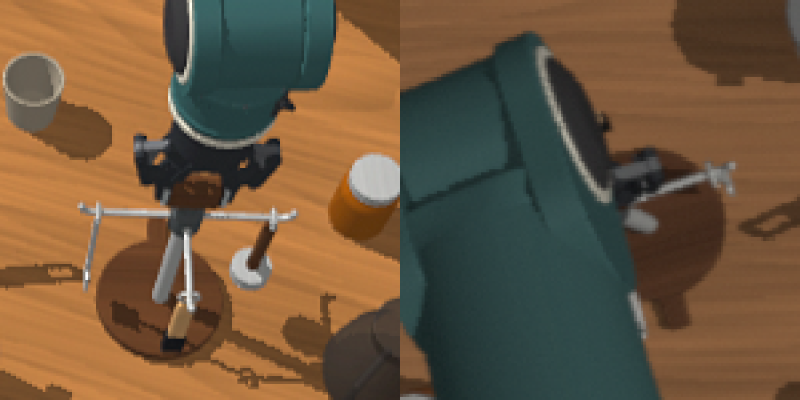

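Emit:
arm_command(increments=[[[0,0,0,0,0,0,0.9],[0,0,0,0,0,0,0.9],[0,0,0,0,0,0,0.9],[0,0,0,0,0,0,0.9],[0,0,-0.1,0,0,0,0.9],[0,0,-0.2,0,0,0,0.9],[0,0,-0.25,0,0,0,0.9],[0,0,-0.25,0,0,0,0.9]]])

```text
t: 7.25
tool_pos: [0.6035, 0.1923, 0.3834]
tcp_rot: [-0.134, 0.991, 0.0, 0.001]
force: [0.1, 0.2, 0.4]
finger_gap: 0.901
```

```bash
python3 - <<'E'
from h import *
p,r,o=now(); print(p,o['t'],o['finger_gap'])
plan(([.58,.06,.36],down(6),8),([.53,-.1843,.25],down(-90),8))
E
```

```text
[0.60354236 0.19226989 0.38338082] 7.25 0.9006082934910429
[0.048, -0.101, 0.019, 0.0, 0.0, 0.138]
[0.025, -0.109, 0.019, 0.0, 0.0, 0.138]
[0.001, -0.112, 0.019, 0.0, 0.0, 0.138]
[-0.023, -0.11, 0.019, 0.0, 0.0, 0.138]
[-0.046, -0.102, 0.019, 0.0, 0.0, 0.138]
[-0.067, -0.09, 0.019, 0.0, 0.0, 0.138]
[-0.085, -0.073, 0.019, 0.0, 0.0, 0.138]
[-0.098, -0.053, 0.019, 0.0, 0.0, 0.138]
-- [ 0.1  0.1 99.5] [-0.024 -0.132 -0.023]
[-0.198, -0.063, 0.092, -0.0, 0.0, 0.133]
[-0.207, -0.02, 0.092, -0.0, 0.0, 0.133]
[-0.206, 0.023, 0.092, -0.0, 0.0, 0.133]
[-0.197, 0.066, 0.092, -0.0, 0.0, 0.133]
[-0.179, 0.105, 0.092, -0.0, 0.0, 0.133]
[-0.153, 0.14, 0.092, -0.0, 0.0, 0.133]
[-0.121, 0.169, 0.092, -0.0, 0.0, 0.133]
[-0.083, 0.19, 0.092, -0.0, 0.0, 0.133]
-- [-0.  0. 96.] [-0.05  -0.244 -0.11 ]
```

Emit:
arm_command(increments=[[[0.05,-0.1,0.01,0,0,0.118,0.75],[0.03,-0.11,0.01,0,0,0.118,0.75],[0,-0.11,0.01,0,0,0.118,0.75],[-0.02,-0.11,0.01,0,0,0.118,0.75],[-0.04,-0.1,0.01,0,0,0.118,0.75],[-0.06,-0.09,0.01,0,0,0.118,0.75],[-0.08,-0.08,0.02,0,0,0.118,0.75],[-0.1,-0.06,0.02,0,0,0.118,0.75]]])

```text
t: 8.25
tool_pos: [0.5892, 0.0572, 0.3812]
tcp_rot: [0.578, 0.816, 0.007, 0.004]
force: [0.5, -0.4, 0.7]
finger_gap: 0.747
```

```bash
python3 - <<'E'
from h import *
p,r,o=now(); y=r.as_matrix()[:,1];print(p,np.degrees(np.arctan2(y[1],y[0])),o['t'],o['joint_pos'])
plan(([.53,-.1843,.25],pose(182.5,85),10))
snap('top')
c=np.array([.604,.192]); P=cloud('top').reshape(-1,3); d=P[:,:2]-c; r=np.hypot(*d.T);g=(abs(P[:,2]-.228)<.006)&(r>.035)&(r<.106); a=np.degrees(np.arctan2(d[:,1],d[:,0]))
for k in range(4):
    e=(a-(16+90*k)+180)%360-180; s=g&(abs(e)<15)
    if s.sum(): print(k*90+16,s.sum(),np.median(e[s]))
g=(abs(P[:,2]-.0145)<.004)&(r>.076)&(r<.104)&(P[:,0]<.58);e=(a-196+180)%360-180;print('nose',g.sum(),np.median(e[g]),P[g].mean(0))
E
```

```text
[0.58923352 0.05715211 0.38121733] 19.321061699635166 8.25 [-0.34795522  0.25343897  0.25254874  1.51134239 -0.06867689  1.3695227
  0.24681882]
[-0.139, -0.092, 0.086, 0.006, -0.005, 0.119]
[-0.153, -0.064, 0.088, 0.006, -0.005, 0.119]
[-0.161, -0.034, 0.089, 0.006, -0.005, 0.119]
[-0.164, -0.003, 0.091, 0.006, -0.005, 0.119]
[-0.161, 0.029, 0.092, 0.006, -0.005, 0.119]
[-0.152, 0.059, 0.093, 0.006, -0.005, 0.119]
[-0.138, 0.087, 0.093, 0.006, -0.005, 0.119]
[-0.118, 0.111, 0.093, 0.006, -0.005, 0.119]
[-0.095, 0.132, 0.093, 0.006, -0.005, 0.119]
[-0.068, 0.148, 0.092, 0.006, -0.005, 0.119]
-- [  5.3  -4.4 106.7] [-0.059 -0.241 -0.131]
16 4 5.191803038153637
106 91 0.22807518503151414
nose 0 nan [nan nan nan]
  return _methods._mean(a, axis=axis, dtype=dtype,
  ret = ret.dtype.type(ret / rcount)
<stdin>:9: RuntimeWarning: Mean of empty slice.
  ret = um.true_divide(
```

Emit:
arm_command(increments=[[[-0.14,-0.09,0.08,0.006,-0.005,0.118,0.75],[-0.15,-0.06,0.08,0.006,-0.005,0.118,0.75],[-0.16,-0.03,0.08,0.006,-0.005,0.118,0.75],[-0.16,0,0.08,0.006,-0.005,0.118,0.75],[-0.16,0.03,0.08,0.006,-0.005,0.118,0.75],[-0.15,0.06,0.08,0.006,-0.005,0.118,0.75],[-0.14,0.09,0.08,0.006,-0.005,0.118,0.75],[-0.12,0.11,0.08,0.006,-0.005,0.118,0.75]]])

```text
t: 9.3
tool_pos: [0.5451, -0.1391, 0.2947]
tcp_rot: [0.978, 0.206, -0.033, 0.002]
force: [0.2, 1.0, -0.6]
finger_gap: 0.746
```

```bash
python3 - <<'E'
from h import *
p,r,o=now(); y=r.as_matrix()[:,1];print(p,np.degrees(np.arctan2(y[1],y[0])),o['t'],o['joint_pos'])
plan(([.53,-.1843,.23],pose(182.5,85),3),([.533,-.1843,.09],pose(182.5,85),4))
E
```

```text
[ 0.54514168 -0.139097    0.29469439] -66.22903031232812 9.3 [-0.26266172  0.31602996  0.55854324  1.66849706 -0.1390369   1.26220002
 -0.83135612]
[-0.062, 0.08, 0.147, 0.004, -0.004, 0.079]
[-0.051, 0.088, 0.147, 0.004, -0.004, 0.079]
[-0.038, 0.094, 0.147, 0.004, -0.004, 0.079]
-- [ 1.  -1.2 21.3] [-0.015 -0.045 -0.065]
[0.025, 0.0, 0.232, 0.0, -0.0, 0.0]
[0.025, 0.0, 0.232, 0.0, -0.0, 0.0]
[0.025, 0.0, 0.232, -0.0, 0.0, 0.0]
[0.025, 0.0, 0.232, 0.0, -0.0, 0.0]
-- [0. 0. 0.] [ 0.003  0.    -0.14 ]
```

```bash
python3 - <<'E'
from h import *
R=pose(182.5,78); T=np.array([.528,-.1844,.034]); z=R.as_matrix()[:,2]
plan((T-.17*z,R,3),(T-.05*z,R,4))
E
```

```text
[0.011, 0.107, 0.208, 0.009, -0.03, 0.078]
[0.034, 0.107, 0.206, 0.009, -0.03, 0.078]
[0.057, 0.105, 0.202, 0.009, -0.03, 0.078]
-- [ 2.3 -8.1 21.2] [ 0.018 -0.044 -0.094]
[-0.0, 0.0, 0.2, -0.0, 0.0, -0.0]
[0.0, -0.0, 0.2, -0.0, 0.0, -0.0]
[0.0, 0.0, 0.2, -0.0, 0.0, -0.0]
[-0.0, 0.0, 0.2, -0.0, 0.0, -0.0]
-- [-0.  0. -0.] [-0.025 -0.001 -0.117]
```

Emit:
arm_command(increments=[[[0.01,0.11,0.21,0.009,-0.03,0.08,0.75],[0.03,0.11,0.21,0.009,-0.03,0.08,0.75],[0.06,0.1,0.2,0.009,-0.03,0.08,0.75],[0,0,0,0,0,0,0.75],[0,0,0.1,0,0,0,0.75],[0,0,0.15,0,0,0,0.75],[0,0,0.1,0,0,0,0.75],[0,0,0,0,0,0,0.75]]])

```text
t: 10.3
tool_pos: [0.5549, -0.1827, 0.15]
tcp_rot: [0.995, 0.02, -0.101, -0.0]
force: [0.0, 0.4, -0.1]
finger_gap: 0.75
```

```bash
python3 - <<'E'
from h import *
R=pose(182.5,78); T=np.array([.528,-.1844,.034]); z=R.as_matrix()[:,2]
p,r,o=now(); print(p,(R.inv()*r).as_rotvec(degrees=True),o['t'],o['joint_pos'])
plan((T-.05*z,R,2),(T,R,3))
E
```

```text
[ 0.55490546 -0.18268798  0.15002236] [0.28031123 0.36289852 0.12510248] 10.3 [-0.17845702  0.60607951  0.58935235  1.65743596 -0.26984347  1.17206204
 -1.04315652]
[-0.009, 0.003, 0.23, -0.002, -0.002, -0.001]
[-0.008, 0.002, 0.23, -0.002, -0.002, -0.001]
-- [-0.3 -0.4 -0.1] [-0.017 -0.001 -0.067]
[0.0, 0.0, 0.111, 0.0, 0.0, -0.0]
[0.0, -0.0, 0.111, 0.0, 0.0, -0.0]
[0.0, 0.0, 0.111, 0.0, 0.0, -0.0]
-- [ 0.  0. -0.] [-0.01  -0.    -0.049]
```

Emit:
arm_command(increments=[[[-0.01,0,0.15,-0.002,-0.002,0,0.75],[-0.01,0,0.15,-0.002,-0.002,0,0.75],[0,0,0.15,0,0,0,0.75],[0,0,0.15,0,0,0,0.75],[0,0,0.1,0,0,0,0.75],[0,0,0.05,0,0,0,0.75],[0,0,0,0,0,0,0.75],[0,0,0,0,0,0,0.75]]])

```text
t: 11.3
tool_pos: [0.5335, -0.1835, 0.044]
tcp_rot: [0.995, 0.024, -0.099, 0.004]
force: [-0.2, 0.7, 0.0]
finger_gap: 0.749
```

```bash
python3 - <<'E'
from h import *
R=pose(182.5,78); T=np.array([.528,-.1844,.034])
p,r,o=now(); print(p,(R.inv()*r).as_rotvec(degrees=True),o['t'])
plan((T,R,1))
im,d=snap('scene');cv2.imwrite('pics/c4.png',cv2.resize(im[150:270,220:340],(600,600),interpolation=3))
E
```

```text
[ 0.53349097 -0.18351191  0.04397839] [-0.18067725  0.66803859 -0.19619034] 11.3
[-0.023, 0.004, 0.072, 0.002, -0.007, 0.002]
-- [ 0.2 -0.7  0.2] [-0.005 -0.001 -0.01 ]
```

View pics/c4.png

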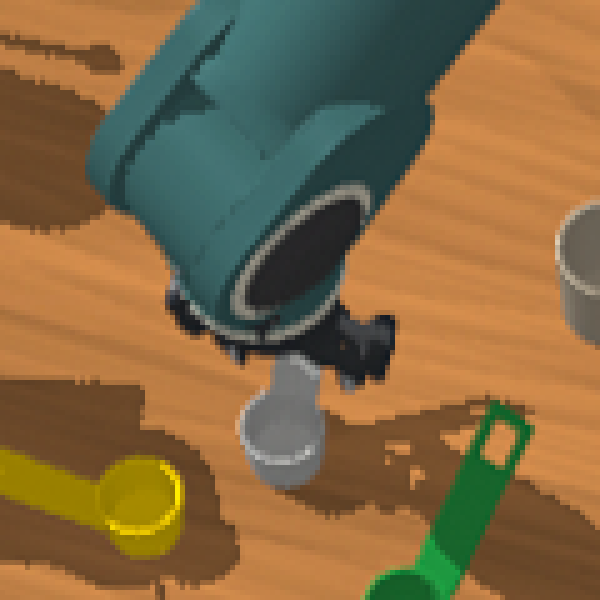

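The hand straddles the steel strap at (297,370). The yellow and green scoops are well clear.

Emit:
arm_command(increments=[[[-0.02,0,0.07,0,-0.005,0,0.75],[0,0,0,0,0,0,0.1],[0,0,0,0,0,0,0.1],[0,0,0,0,0,0,0.1],[0,0,0,0,0,0,0.1],[0,0,0,0,0,0,0.1],[0,0,0,0,0,0,0.1],[0,0,0,0,0,0,0.1]]], grip_force=60)

```text
t: 12.35
tool_pos: [0.5286, -0.1837, 0.0343]
tcp_rot: [0.994, 0.024, -0.102, 0.004]
force: [-0.7, 0.7, 0.2]
finger_gap: 0.334
```

```bash
python3 - <<'E'
from h import *
p,r,o=now(); print(p,o['t'],o['finger_gap'],o['force'],r.as_matrix()[:,2])
E
```

```text
[ 0.52859769 -0.18374152  0.03433049] 12.35 0.3343557673499994 [-0.720062    0.71849909  0.22621623] [-0.20344289 -0.01213166 -0.97901165]
```

```bash
python3 - <<'E'
from h import *
p,r,o=now()
plan((p+[0,0,.26],r,5),([.46,-.02,.36],down(0),9),([.42,.10,.36],down(106),10))
E
```

```text
[-0.071, 0.001, -0.339, 0.0, 0.0, 0.0]
[-0.071, 0.001, -0.339, 0.0, 0.0, 0.0]
[-0.071, 0.001, -0.339, 0.0, 0.0, 0.0]
[-0.071, 0.001, -0.339, 0.0, 0.0, 0.0]
[-0.071, 0.001, -0.339, 0.0, 0.0, 0.0]
-- [0. 0. 0.] [0.   0.   0.26]
[-0.054, -0.123, -0.039, -0.011, 0.012, -0.107]
[-0.032, -0.13, -0.042, -0.011, 0.012, -0.107]
[-0.009, -0.133, -0.044, -0.011, 0.012, -0.107]
[0.014, -0.131, -0.047, -0.011, 0.012, -0.107]
[0.037, -0.126, -0.048, -0.011, 0.012, -0.107]
[0.059, -0.117, -0.05, -0.011, 0.012, -0.107]
[0.078, -0.105, -0.05, -0.011, 0.012, -0.107]
[0.096, -0.089, -0.05, -0.011, 0.012, -0.107]
[0.11, -0.071, -0.05, -0.011, 0.012, -0.107]
-- [ -8.8   9.5 -86.9] [-0.069  0.164  0.066]
[0.08, -0.027, 0.0, 0.0, 0.0, -0.118]
[0.084, -0.011, 0.0, 0.0, 0.0, -0.118]
[0.084, 0.004, 0.0, 0.0, 0.0, -0.118]
[0.082, 0.019, 0.0, 0.0, 0.0, -0.118]
[0.077, 0.034, 0.0, 0.0, 0.0, -0.118]
[0.069, 0.048, 0.0, 0.0, 0.0, -0.118]
[0.059, 0.06, 0.0, 0.0, 0.0, -0.118]
[0.047, 0.07, 0.0, 0.0, 0.0, -0.118]
[0.034, 0.077, 0.0, 0.0, 0.0, -0.118]
[0.019, 0.082, 0.0, 0.0, 0.0, -0.118]
-- [   0.    0. -106.] [-0.04  0.12  0.  ]
```

Emit:
arm_command(increments=[[[-0.02,0,-0.1,0,0,0,0.1],[-0.05,0,-0.25,0,0,0,0.1],[-0.07,0,-0.34,0,0,0,0.1],[-0.07,0,-0.34,0,0,0,0.1],[-0.07,0,-0.34,0,0,0,0.1],[-0.07,0,-0.34,0,0,0,0.1],[-0.02,0,-0.1,0,0,0,0.1],[0,0,0,0,0,0,0.1]]])

```text
t: 13.35
tool_pos: [0.5278, -0.1839, 0.3261]
tcp_rot: [0.995, 0.022, -0.101, 0.004]
force: [1.0, 0.0, -1.3]
finger_gap: 0.335
```

```bash
python3 - <<'E'
from h import *
p,r,o=now(); print(p,o['t'],o['finger_gap'],o['force'],o['joint_pos'])
plan(([.46,-.02,.36],down(0),8))
E
```

```text
[ 0.527788   -0.18385307  0.32609046] 13.35 0.335020840150801 [ 0.95208333  0.03005872 -1.32303148] [-0.24731194  0.39295475  0.67047185  1.54302633 -0.15006195  1.47073275
 -1.08955891]
[-0.055, -0.139, -0.018, -0.012, 0.013, -0.121]
[-0.027, -0.146, -0.022, -0.012, 0.013, -0.121]
[0.001, -0.148, -0.025, -0.012, 0.013, -0.121]
[0.03, -0.145, -0.027, -0.012, 0.013, -0.121]
[0.057, -0.136, -0.029, -0.012, 0.013, -0.121]
[0.082, -0.122, -0.03, -0.012, 0.013, -0.121]
[0.104, -0.104, -0.03, -0.012, 0.013, -0.121]
[0.123, -0.082, -0.03, -0.012, 0.013, -0.121]
-- [ -8.7   9.4 -87.1] [-0.068  0.164  0.034]
```

Emit:
arm_command(increments=[[[-0.05,-0.14,-0.02,-0.012,0.012,-0.11,0.1],[-0.03,-0.15,-0.02,-0.012,0.012,-0.11,0.1],[0,-0.15,-0.03,-0.012,0.012,-0.11,0.1],[0.02,-0.15,-0.03,-0.012,0.012,-0.11,0.1],[0.05,-0.14,-0.03,-0.012,0.012,-0.11,0.1],[0.07,-0.13,-0.03,-0.012,0.012,-0.11,0.1],[0.09,-0.11,-0.03,-0.012,0.012,-0.11,0.1],[0.11,-0.09,-0.03,-0.012,0.012,-0.11,0.1]]])

```text
t: 14.35
tool_pos: [0.4526, -0.0155, 0.3505]
tcp_rot: [0.739, 0.673, -0.014, 0.001]
force: [0.1, -0.3, -1.3]
finger_gap: 0.336
```

```bash
python3 - <<'E'
from h import *
p,r,o=now(); print(p,o['t'],o['joint_pos'],r.as_matrix()[:,1])
plan(([.42,.08,.36],pose(16,80),11))
E
```

```text
[ 0.45256748 -0.01546621  0.35046022] 14.35 [-0.44242898  0.00298497  0.39876746  1.85447804  0.01907076  1.30451339
 -0.14242359] [ 0.99545998 -0.09360768 -0.01723438]
[0.056, -0.025, -0.007, -0.012, -0.007, -0.112]
[0.059, -0.015, -0.008, -0.012, -0.007, -0.112]
[0.061, -0.004, -0.008, -0.012, -0.007, -0.112]
[0.06, 0.007, -0.009, -0.012, -0.007, -0.112]
[0.058, 0.017, -0.009, -0.012, -0.007, -0.112]
[0.054, 0.027, -0.01, -0.012, -0.007, -0.112]
[0.048, 0.037, -0.01, -0.012, -0.007, -0.112]
[0.041, 0.045, -0.009, -0.012, -0.007, -0.112]
[0.033, 0.051, -0.009, -0.012, -0.007, -0.112]
[0.023, 0.056, -0.008, -0.012, -0.007, -0.112]
[0.013, 0.06, -0.007, -0.012, -0.007, -0.112]
-- [ -11.6   -6.7 -110.9] [-0.033  0.095  0.01 ]
```

Emit:
arm_command(increments=[[[0.06,-0.02,-0.01,-0.012,-0.007,-0.112,0.1],[0.06,-0.01,-0.01,-0.012,-0.007,-0.112,0.1],[0.06,0,-0.01,-0.012,-0.007,-0.112,0.1],[0.06,0.01,-0.01,-0.012,-0.007,-0.112,0.1],[0.06,0.02,-0.01,-0.012,-0.007,-0.112,0.1],[0.05,0.03,-0.01,-0.012,-0.007,-0.112,0.1],[0.05,0.04,-0.01,-0.012,-0.007,-0.112,0.1],[0.04,0.04,-0.01,-0.012,-0.007,-0.112,0.1]]])

```text
t: 15.35
tool_pos: [0.4248, 0.0577, 0.3479]
tcp_rot: [0.1, 0.993, 0.003, 0.064]
force: [-1.2, 0.4, -1.4]
finger_gap: 0.34
```

```bash
python3 - <<'E'
from h import *
p,r,o=now(); print(p,o['t'],o['joint_pos'],r.as_matrix()[:,1:])
plan(([.43,.115,.36],pose(16,60),8))
E
```

```text
[0.42477391 0.05772973 0.34794622] 15.35 [-0.59633499 -0.14368196  0.32514078  1.99159211  0.09466055  1.16626727
  1.06606517] [[ 0.19861125  0.12759213]
 [ 0.97990635 -0.00727741]
 [ 0.01836061 -0.99180002]]
[0.004, 0.048, -0.01, -0.011, -0.031, -0.037]
[0.001, 0.048, -0.009, -0.011, -0.031, -0.037]
[-0.002, 0.048, -0.008, -0.011, -0.031, -0.037]
[-0.006, 0.048, -0.007, -0.011, -0.031, -0.037]
[-0.009, 0.048, -0.006, -0.011, -0.031, -0.037]
[-0.012, 0.047, -0.005, -0.011, -0.031, -0.037]
[-0.015, 0.047, -0.003, -0.011, -0.031, -0.037]
[-0.017, 0.046, -0.002, -0.011, -0.031, -0.037]
-- [ -7.8 -22.  -26.5] [0.005 0.057 0.012]
```

```bash
python3 - <<'E'
from h import *
plan(([.46,.14,.34],pose(16,55),8))
E
```

```text
[-0.014, 0.073, 0.01, -0.013, -0.037, -0.036]
[-0.018, 0.072, 0.012, -0.013, -0.037, -0.036]
[-0.021, 0.07, 0.015, -0.013, -0.037, -0.036]
[-0.024, 0.069, 0.017, -0.013, -0.037, -0.036]
[-0.027, 0.067, 0.02, -0.013, -0.037, -0.036]
[-0.029, 0.065, 0.023, -0.013, -0.037, -0.036]
[-0.031, 0.063, 0.026, -0.013, -0.037, -0.036]
[-0.033, 0.06, 0.029, -0.013, -0.037, -0.036]
-- [ -9.  -26.9 -26.2] [ 0.035  0.082 -0.008]
```

Emit:
arm_command(increments=[[[-0.015,0.073,0.01,-0.013,-0.038,-0.037,0.1],[-0.02,0.072,0.01,-0.013,-0.038,-0.037,0.1],[-0.02,0.07,0.015,-0.013,-0.038,-0.037,0.1],[-0.025,0.07,0.02,-0.013,-0.038,-0.037,0.1],[-0.03,0.07,0.02,-0.013,-0.038,-0.037,0.1],[-0.03,0.065,0.02,-0.013,-0.038,-0.037,0.1],[-0.03,0.06,0.03,-0.013,-0.038,-0.037,0.1],[-0.03,0.06,0.03,-0.013,-0.038,-0.037,0.1]]])

```text
t: 16.35
tool_pos: [0.4552, 0.1426, 0.3277]
tcp_rot: [-0.147, 0.941, 0.044, 0.3]
force: [1.2, 0.1, -0.9]
finger_gap: 0.339
```

```bash
python3 - <<'E'
from h import *
p,r,o=now(); print(p,o['t'],o['joint_pos'],(pose(16,50).inv()*r).as_rotvec(degrees=True))
plan(([.46,.14,.33],pose(16,47),4))
E
```

```text
[0.45519779 0.14257391 0.32766514] 16.35 [-0.68808415 -0.28386472  0.22733426  2.26741758  0.28649029  0.5553754
  1.23390569] [-0.74403438  4.67298453 -1.54930448]
[-0.007, -0.007, 0.001, 0.002, -0.021, 0.004]
[-0.007, -0.006, 0.001, 0.002, -0.021, 0.004]
[-0.007, -0.006, 0.001, 0.002, -0.021, 0.004]
[-0.007, -0.006, 0.001, 0.002, -0.021, 0.004]
-- [ 0.8 -7.7  1.5] [ 0.005 -0.003  0.002]
```

Emit:
arm_command(increments=[[[0,-0.01,0.01,0.002,-0.022,0.004,0.1],[0,-0.01,0.01,0.002,-0.022,0.004,0.1],[0,-0.01,0.01,0.002,-0.022,0.004,0.1],[0,0,0.01,0.002,-0.022,0.004,0.1],[0,0,0,0,0,0,0.1],[0,0,0,0,0,0,0.1],[0,0,0,0,0,0,0.1],[0,0,0,0,0,0,0.1]]])

```text
t: 17.35
tool_pos: [0.4556, 0.1386, 0.3135]
tcp_rot: [-0.132, 0.922, 0.051, 0.36]
force: [-0.1, 1.0, -0.9]
finger_gap: 0.335
```

```bash
python3 - <<'E'
from h import *
p,r,o=now(); print(p,o['t'],o['joint_pos'],(pose(16,47).inv()*r).as_rotvec(degrees=True))
# predicted eye in tool frame from the grasp
pg=np.array([.5286,-.1837,.0343]); rg=Ro.from_quat([.994,.024,-.102,.004]); e0=np.array([.4854,-.1856,.123]); et=rg.inv().apply(e0-pg); print('eye tool',et); E=p+r.apply(et); print('eye world',E)
s=r.apply(rg.inv().apply([-.573,-.025,.819])); print('strap dir',s)
o=[]
for n in('scene','top'):
    im,d=snap(n); u,v=pix(n,E).astype(int); print(n,u,v,u-40,v-40); o.append(cv2.resize(im[max(v-40,0):v+40,u-40:u+40],(400,400),interpolation=3))
cv2.imwrite('pics/c5.png',np.hstack(o))
E
```

```text
[0.45559888 0.13861531 0.3134816 ] 17.35 [-0.57595018 -0.30136099  0.12596943  2.37684323  0.42989888  0.35350241
  1.06501647] [-0.11335866  0.34596052 -0.30914168]
eye tool [-6.03603032e-02  7.06371768e-05 -7.80651575e-02]
eye world [0.44735821 0.13650564 0.41179325]
strap dir [0.06761559 0.0217077  0.9973324 ]
scene 403 157 363 117
top 237 317 197 277
```

View pics/c5.png

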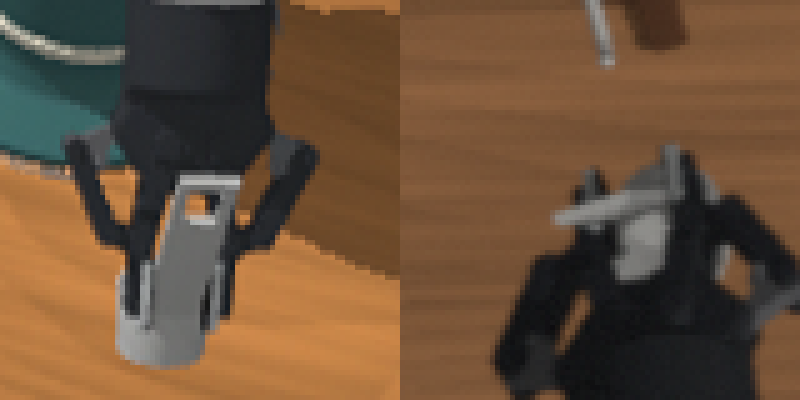

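```bash
cat > m.py <<'E'
from h import *
c=np.array([.604,.192])
def hook():
  for n in('scene','top'):
    P=cloud(n).reshape(-1,3); d=P[:,:2]-c; r=np.hypot(*d.T); a=np.degrees(np.arctan2(d[:,1],d[:,0]))
    for k in range(4):
        e=(a-(16+90*k)+180)%360-180; s=(abs(P[:,2]-.229)<.012)&(r>.03)&(r<.115)&(abs(e)<14)
        if s.sum()>8:
            f=np.radians(16+90*k); u=np.array([np.cos(f),np.sin(f)]); x=d[s]@u; y=d[s]@[-u[1],u[0]]; q=np.polyfit(x,y,1)
            print(n,16+90*k,s.sum(),'ang err %.1f lateral@88 %.4f rmax %.4f zmed %.4f'%(np.degrees(np.arctan(q[0])),np.polyval(q,.088),x.max(),np.median(P[s][:,2])))
    s=(abs(P[:,2]-.0145)<.003)&(r>.078)&(r<.102)&(abs((a-196+180)%360-180)<14)
    if s.sum()>8: e=(a-196+180)%360-180; print(n,'nose',s.sum(),'%.1f'%e[s].mean())
    s=(P[:,2]>.286)&(P[:,2]<.3)&(r<.045); 
    if s.sum()>40: print(n,'knob',np.round(P[s].mean(0),4))
def strap():
  p,r,o=now(); et=np.array([-.0604,0,-.0781]); E=p+r.apply(et); 
  sg=Ro.from_quat([.994,.024,-.102,.004]).inv().apply([-.573,-.025,.819]); s=r.apply(sg); y=r.as_matrix()[:,1]; nn=np.cross(y,s)
  print('eye',np.round(E,4),'strap',np.round(s,3))
  for n in('scene','top'):
    P=cloud(n).reshape(-1,3); q=P-E; a=q@s;b=q@y;h=q@nn
    m=(abs(h)<.012)&(abs(b)<.025)&(a>-.04)&(a<.03)
    if m.sum()>10: print(n,m.sum(),'along',a[m].min(),a[m].max(),'lat',b[m].min(),b[m].max(),'normal',np.median(h[m]),'lat slope',np.polyfit(a[m],b[m],1)[0],'n slope',np.polyfit(a[m],h[m],1)[0], 'n dir',np.round(nn,2))
E
python3 -c "
from m import *
hook();strap()" 2>/dev/null
```

```text
scene 16 86 ang err -1.6 lateral@88 -0.0008 rmax 0.1103 zmed 0.2284
scene 106 90 ang err -0.7 lateral@88 -0.0031 rmax 0.1087 zmed 0.2278
scene 196 55 ang err 0.0 lateral@88 -0.0006 rmax 0.1095 zmed 0.2286
scene 286 90 ang err -0.3 lateral@88 0.0022 rmax 0.1079 zmed 0.2275
scene nose 28 1.2
scene knob [0.6066 0.1931 0.2913]
top 16 108 ang err -0.2 lateral@88 0.0000 rmax 0.1083 zmed 0.2284
top 106 103 ang err -0.4 lateral@88 -0.0003 rmax 0.1098 zmed 0.2288
top 196 96 ang err -0.1 lateral@88 -0.0006 rmax 0.1089 zmed 0.2284
top 286 105 ang err -0.7 lateral@88 -0.0008 rmax 0.1068 zmed 0.2286
top nose 47 0.0
top knob [0.6035 0.1921 0.2917]
eye [0.4474 0.1364 0.4119] strap [0.067 0.022 0.997]
scene 148 along -0.03887441403921165 0.025623428622836234 lat -0.015442497001026094 0.01569178947644493 normal 0.0015248520281488354 lat slope 0.006278183516175779 n slope -0.016007291321063512 n dir [ 0.96  0.28 -0.07]
top 76 along -0.03937231542868981 0.024294214108743748 lat -0.015518166021308259 0.014861486421306339 normal -0.0025770702559950384 lat slope 0.07138924173461453 n slope 0.03562879778445651 n dir [ 0.96  0.28 -0.07]
```

```bash
cat >> m.py <<'E'
A=np.array([.604,.1925]); u=np.array([np.cos(np.radians(195.9)),np.sin(np.radians(195.9))])
ET=np.array([-.0604,0,-.0781])
def tcp(rad,z,dep=50,az=15.9):
    R=pose(az,dep); return np.r_[A+rad*u,z]-R.apply(ET),R
def where():
    p,r,o=now(); E=p+r.apply(ET); d=E[:2]-A; z=r.as_matrix()
    print('t %.2f eye rad %.4f lat %.4f z %.4f'%(o['t'],d@u,d@[-u[1],u[0]],E[2]),'dep %.1f az %.1f ytilt %.1f'%(np.degrees(np.arcsin(-z[2,2])),np.degrees(np.arctan2(z[1,2],z[0,2])),np.degrees(np.arcsin(z[2,1]))),'F',np.round(o['force'],1),'gap %.3f'%o['finger_gap'],'q',np.round(o['joint_pos'],2))
E
python3 -c "
from m import *
where()
plan((*tcp(.15,.33),4),(*tcp(.15,.25),4))"
```

```text
t 17.45 eye rad 0.1660 lat 0.0110 z 0.4119 dep 47.3 az 16.2 ytilt -0.1 F [-0.   0.3 -0.8] gap 0.338 q [-0.58 -0.3   0.13  2.38  0.43  0.35  1.06]
[0.079, 0.019, 0.114, 0.0, 0.007, 0.001]
[0.077, 0.019, 0.115, 0.0, 0.007, 0.001]
[0.076, 0.019, 0.115, 0.0, 0.007, 0.001]
[0.075, 0.019, 0.116, 0.0, 0.007, 0.001]
-- [0.2 2.7 0.4] [ 0.008  0.014 -0.082]
[0.086, 0.0, 0.102, 0.0, 0.0, 0.0]
[0.086, 0.0, 0.102, 0.0, 0.0, 0.0]
[0.086, 0.0, 0.102, -0.0, -0.0, 0.0]
[0.086, 0.0, 0.102, 0.0, 0.0, 0.0]
-- [-0. -0.  0.] [ 0.    0.   -0.08]
```

Emit:
arm_command(increments=[[[0.08,0.02,0.115,0,0.007,0,0.1],[0.08,0.02,0.115,0,0.007,0,0.1],[0.076,0.02,0.115,0,0.007,0,0.1],[0.075,0.02,0.115,0,0.007,0,0.1],[0.086,0,0.1,0,0,0,0.1],[0.086,0,0.1,0,0,0,0.1],[0.086,0,0.1,0,0,0,0.1],[0,0,0,0,0,0,0.1]]])

```text
t: 18.45
tool_pos: [0.4648, 0.1491, 0.2119]
tcp_rot: [-0.13, 0.929, 0.047, 0.343]
force: [-0.7, 0.5, -0.7]
finger_gap: 0.334
```

```bash
python3 -c "
from m import *
where()
plan((*tcp(.135,.231),4))"
```

```text
t 18.45 eye rad 0.1505 lat 0.0035 z 0.3105 dep 49.5 az 15.8 ytilt -0.1 F [-0.7  0.5 -0.7] gap 0.334 q [-1.14 -0.12  0.68  2.48  1.29  0.19  0.19]
[0.067, 0.006, 0.117, -0.0, 0.001, 0.0]
[0.067, 0.006, 0.117, -0.0, 0.001, 0.0]
[0.067, 0.006, 0.117, -0.0, 0.001, 0.0]
[0.067, 0.006, 0.117, -0.0, 0.001, 0.0]
-- [-0.1  0.5  0. ] [ 0.013  0.008 -0.08 ]
```

```bash
python3 -c "
from m import *
plan((*tcp(.14,.30,56),3),(*tcp(.135,.25,56),4))"
```

```text
[0.016, 0.008, 0.017, -0.0, 0.024, 0.0]
[0.015, 0.008, 0.017, -0.0, 0.024, 0.0]
[0.015, 0.008, 0.018, -0.0, 0.024, 0.0]
-- [-0.1  6.5  0. ] [-0.002  0.003 -0.01 ]
[0.04, -0.0, 0.074, 0.0, 0.0, 0.0]
[0.04, 0.0, 0.074, 0.0, 0.0, -0.0]
[0.04, 0.0, 0.074, 0.0, 0.0, 0.0]
[0.04, -0.0, 0.074, 0.0, 0.0, 0.0]
-- [ 0.  0. -0.] [ 0.005  0.001 -0.05 ]
```

Emit:
arm_command(increments=[[[0.015,0.008,0.017,0,0.024,0,0.1],[0.015,0.008,0.017,0,0.024,0,0.1],[0.015,0.008,0.017,0,0.024,0,0.1],[0,0,0,0,0,0,0.1],[0.04,0,0.074,0,0,0,0.1],[0.04,0,0.074,0,0,0,0.1],[0.04,0,0.074,0,0,0,0.1],[0,0,0,0,0,0,0.1]]])

```text
t: 19.45
tool_pos: [0.4607, 0.1541, 0.1805]
tcp_rot: [-0.133, 0.947, 0.041, 0.29]
force: [0.5, -0.9, -1.4]
finger_gap: 0.336
```

```bash
python3 -c "
from m import *
where()
plan((*tcp(.13,.243,56),3))"
```

```text
t 19.45 eye rad 0.1420 lat -0.0022 z 0.2790 dep 56.0 az 16.1 ytilt 0.1 F [ 0.5 -0.9 -1.4] gap 0.336 q [-1.69 -0.07  1.25  2.45  0.85  0.19  0.63]
[0.023, -0.005, 0.081, 0.0, 0.0, 0.0]
[0.023, -0.005, 0.081, 0.0, 0.0, 0.0]
[0.023, -0.005, 0.081, 0.0, 0.0, 0.0]
-- [0.1 0.  0. ] [ 0.012  0.001 -0.036]
```

```bash
python3 -c "
from m import *
plan((*tcp(.14,.275,63),4),(*tcp(.13,.245,63),3))"
```

```text
[0.016, -0.004, -0.006, 0.0, 0.02, 0.0]
[0.016, -0.004, -0.005, 0.0, 0.02, 0.0]
[0.017, -0.004, -0.005, 0.0, 0.02, 0.0]
[0.017, -0.004, -0.004, 0.0, 0.02, 0.0]
-- [0.1 7.  0. ] [-0.009 -0.005 -0.002]
[0.01, -0.0, 0.069, 0.0, 0.0, 0.0]
[0.01, 0.0, 0.069, -0.0, -0.0, 0.0]
[0.01, -0.0, 0.069, -0.0, -0.0, 0.0]
-- [-0. -0.  0.] [ 0.01   0.003 -0.03 ]
```

Emit:
arm_command(increments=[[[0.016,-0.004,-0.005,0,0.02,0,0.1],[0.016,-0.004,-0.005,0,0.02,0,0.1],[0.016,-0.004,-0.005,0,0.02,0,0.1],[0.016,-0.004,-0.005,0,0.02,0,0.1],[0,0,0,0,0,0,0.1],[0.01,0,0.07,0,0,0,0.1],[0.01,0,0.07,0,0,0,0.1],[0,0,0,0,0,0,0.1]]])

```text
t: 20.45
tool_pos: [0.4593, 0.1442, 0.1606]
tcp_rot: [-0.127, 0.964, 0.034, 0.229]
force: [-0.1, -0.1, -0.7]
finger_gap: 0.342
```

```bash
python3 -c "
from m import *
where()
plan((*tcp(.125,.246,63),3))
snap('scene');snap('top');strap();hook()
o=[]
for n in('scene','top'):
    x,y=pix(n,np.r_[A+.115*u,.235]).astype(int); im=load(n)['im']; o.append(cv2.resize(im[y-30:y+30,x-30:x+30],(400,400),interpolation=3)); print(n,x-30,y-30)
cv2.imwrite('pics/c6.png',np.hstack(o))
" 2>/dev/null
```

```text
t 20.45 eye rad 0.1336 lat 0.0077 z 0.2575 dep 63.2 az 16.0 ytilt 0.4 F [-0.1 -0.1 -0.7] gap 0.342 q [-1.47  0.11  1.13  2.38 -0.24  0.25  1.69]
[-0.006, 0.015, 0.032, 0.0, -0.001, -0.003]
[-0.006, 0.015, 0.032, 0.0, -0.001, -0.003]
[-0.006, 0.015, 0.032, 0.0, -0.001, -0.003]
-- [ 0.  -0.2 -0.9] [ 0.007  0.009 -0.012]
eye [0.4776 0.149  0.2582] strap [0.331 0.082 0.94 ]
scene 63 along -0.036046798493545085 0.025875100744408915 lat -0.01564641001749506 0.013996483856008837 normal 0.001449564705361354 lat slope 0.003422060227793471 n slope -0.018514375509072235 n dir [ 0.91  0.25 -0.34]
top 132 along -0.0396453621928106 0.023352180411555117 lat -0.015630018676205837 0.014322741544978566 normal -0.003551589798962378 lat slope 0.02376889547000685 n slope 0.024441933343866715 n dir [ 0.91  0.25 -0.34]
scene 16 88 ang err -1.1 lateral@88 -0.0006 rmax 0.1086 zmed 0.2281
scene 106 89 ang err -0.8 lateral@88 -0.0031 rmax 0.1098 zmed 0.2278
scene 196 53 ang err 0.2 lateral@88 -0.0004 rmax 0.1113 zmed 0.2286
scene 286 86 ang err 1.2 lateral@88 0.0031 rmax 0.1082 zmed 0.2282
scene nose 24 0.7
scene knob [0.6067 0.1931 0.2912]
top 16 103 ang err -0.7 lateral@88 -0.0003 rmax 0.1078 zmed 0.2289
top 106 100 ang err -0.9 lateral@88 -0.0004 rmax 0.1088 zmed 0.2291
top 196 96 ang err 0.1 lateral@88 -0.0006 rmax 0.1089 zmed 0.2280
top 286 104 ang err -0.6 lateral@88 -0.0008 rmax 0.1060 zmed 0.2285
top nose 54 -0.2
top knob [0.6034 0.1921 0.2921]
scene 368 181
top 209 262
```

View pics/c6.png

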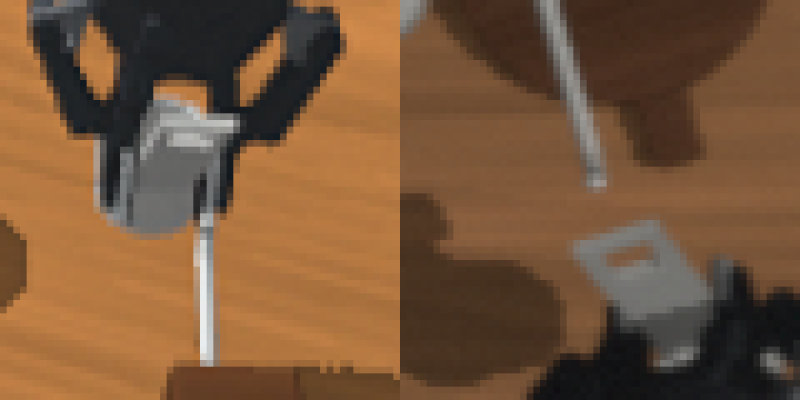

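The top view shows the eye at (632,257) and the hook tip at (597,185), so the eye is about 5–8 mm to the right of the hook's line. That agrees with the calculated lateral offset. I'll correct it first.

Emit:
arm_command(increments=[[[-0.006,0.015,0.032,0,0,-0.003,0.1],[-0.006,0.015,0.032,0,0,-0.003,0.1],[-0.006,0.015,0.032,0,0,-0.003,0.1],[0,0,0,0,0,0,0.1],[0,0,0,0,0,0,0.1],[0,0,0,0,0,0,0.1],[0,0,0,0,0,0,0.1],[0,0,0,0,0,0,0.1]]])

```text
t: 21.55
tool_pos: [0.466, 0.155, 0.1527]
tcp_rot: [-0.136, 0.963, 0.035, 0.231]
force: [-0.1, 0.7, -1.6]
finger_gap: 0.336
```

```bash
python3 -c "
from m import *
where()
plan((*tcp(.122,.246,63),1),(*tcp(.096,.229,63),4))"
```

```text
t 21.55 eye rad 0.1248 lat -0.0014 z 0.2498 dep 62.9 az 16.7 ytilt 0.3 F [-0.1  0.7 -1.6] gap 0.336 q [-1.34  0.15  0.99  2.37 -0.37  0.23  1.81]
[-0.005, -0.012, 0.03, 0.004, 0.001, 0.001]
-- [0.3 0.1 0.1] [ 0.003 -0.001 -0.004]
[-0.026, 0.0, 0.045, 0.0, 0.0, 0.0]
[-0.026, -0.0, 0.045, 0.0, 0.0, 0.0]
[-0.026, -0.0, 0.045, -0.0, 0.0, 0.0]
[-0.026, 0.0, 0.045, 0.0, 0.0, 0.0]
-- [-0.  0.  0.] [ 0.025  0.007 -0.017]
```

Emit:
arm_command(increments=[[[-0.005,-0.01,0.03,0.003,0,0,0.1],[-0.013,0,0.022,0,0,0,0.1],[-0.013,0,0.022,0,0,0,0.1],[-0.013,0,0.022,0,0,0,0.1],[-0.013,0,0.022,0,0,0,0.1],[-0.013,0,0.022,0,0,0,0.1],[0,0,0,0,0,0,0.1],[0,0,0,0,0,0,0.1]]])

```text
t: 22.55
tool_pos: [0.4858, 0.1589, 0.1381]
tcp_rot: [-0.135, 0.963, 0.033, 0.232]
force: [-0.7, -0.2, -1.1]
finger_gap: 0.336
```

```bash
python3 -c "
from m import *
where()
plan((*tcp(.096,.229,63),3))
snap('scene');snap('top');hook()
o=[]
for n in('scene','top'):
    x,y=pix(n,np.r_[A+.1*u,.235]).astype(int); im=load(n)['im']; o.append(cv2.resize(im[y-25:y+25,x-25:x+25],(400,400),interpolation=3))
cv2.imwrite('pics/c7.png',np.hstack(o))
" 2>/dev/null
```

```text
t 22.55 eye rad 0.1046 lat -0.0000 z 0.2351 dep 63.0 az 16.0 ytilt 0.0 F [-0.7 -0.2 -1.1] gap 0.336 q [-1.14  0.22  0.8   2.34 -0.55  0.21  1.97]
[-0.011, -0.0, 0.021, 0.0, 0.0, 0.0]
[-0.011, -0.0, 0.021, 0.0, 0.0, 0.0]
[-0.011, -0.0, 0.021, 0.0, 0.0, 0.0]
-- [0.1 0.  0. ] [ 0.008  0.002 -0.006]
scene 16 87 ang err -0.9 lateral@88 -0.0003 rmax 0.1099 zmed 0.2284
scene 106 87 ang err -1.3 lateral@88 -0.0031 rmax 0.1092 zmed 0.2275
scene 196 67 ang err 1.1 lateral@88 -0.0001 rmax 0.1114 zmed 0.2282
scene 286 87 ang err 0.2 lateral@88 0.0024 rmax 0.1079 zmed 0.2278
scene nose 24 0.8
scene knob [0.6067 0.1933 0.291 ]
top 16 106 ang err -0.5 lateral@88 -0.0003 rmax 0.1077 zmed 0.2291
top 106 102 ang err -0.5 lateral@88 -0.0004 rmax 0.1097 zmed 0.2288
top 196 128 ang err -0.4 lateral@88 -0.0009 rmax 0.1150 zmed 0.2275
top 286 103 ang err -0.6 lateral@88 -0.0007 rmax 0.1067 zmed 0.2289
top nose 51 -0.3
top knob [0.6036 0.1918 0.292 ]
```

View pics/c7.png

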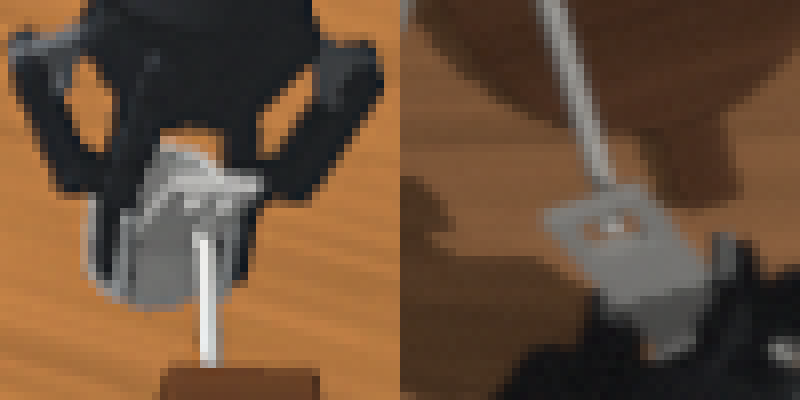

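The tip shows inside the eye in the top view at (613,225), centred, and the carousel has not moved. I'll continue in and down.

Emit:
arm_command(increments=[[[-0.011,0,0.021,0,0,0,0.1],[-0.011,0,0.021,0,0,0,0.1],[-0.011,0,0.021,0,0,0,0.1],[0,0,0,0,0,0,0.1],[0,0,0,0,0,0,0.1],[0,0,0,0,0,0,0.1],[0,0,0,0,0,0,0.1],[0,0,0,0,0,0,0.1]]])

```text
t: 23.65
tool_pos: [0.4946, 0.1617, 0.1316]
tcp_rot: [-0.135, 0.963, 0.033, 0.232]
force: [-0.5, 0.3, -1.2]
finger_gap: 0.336
```

```bash
python3 -c "
from m import *
where()
plan((*tcp(.092,.217,63),4))"
```

```text
t 23.65 eye rad 0.0954 lat -0.0004 z 0.2286 dep 62.9 az 16.1 ytilt 0.0 F [-0.5  0.3 -1.2] gap 0.336 q [-1.08  0.25  0.74  2.32 -0.63  0.2   2.05]
[0.004, -0.001, 0.02, 0.0, 0.0, 0.0]
[0.004, -0.001, 0.02, 0.0, 0.0, 0.0]
[0.004, -0.001, 0.02, 0.0, 0.0, 0.0]
[0.004, -0.001, 0.02, 0.0, 0.0, 0.0]
-- [0.1 0.1 0.1] [ 0.003  0.001 -0.012]
```

Emit:
arm_command(increments=[[[0.004,0,0.02,0,0,0,0.1],[0.004,0,0.02,0,0,0,0.1],[0.004,0,0.02,0,0,0,0.1],[0.004,0,0.02,0,0,0,0.1],[0,0,0,0,0,0,0.1],[0,0,0,0,0,0,0.1],[0,0,0,0,0,0,0.1],[0,0,0,0,0,0,0.1]]])

```text
t: 24.65
tool_pos: [0.4978, 0.1631, 0.12]
tcp_rot: [-0.135, 0.963, 0.033, 0.232]
force: [-0.1, -0.3, -1.1]
finger_gap: 0.338
```

```bash
python3 -c "
from m import *
where()
plan((*tcp(.092,.214,63),2))
snap('scene');strap()
"
```

```text
t 24.65 eye rad 0.0920 lat -0.0007 z 0.2171 dep 62.9 az 16.2 ytilt 0.1 F [-0.1 -0.3 -1.1] gap 0.338 q [-1.07  0.29  0.75  2.32 -0.85  0.19  2.26]
[0.005, -0.003, 0.009, 0.001, 0.001, 0.0]
[0.005, -0.003, 0.009, 0.001, 0.001, 0.0]
-- [0.1 0.1 0.1] [ 0.    -0.001 -0.003]
eye [0.5153 0.168  0.2171] strap [0.323 0.091 0.942]
scene 69 along -0.0399702025529425 0.02994363335018893 lat -0.015139320319099746 0.013998302233448957 normal 0.0013217931344826832 lat slope 0.08377724719837555 n slope -0.007790662858024919 n dir [ 0.91  0.26 -0.34]
top 24 along 0.007489699885493629 0.018016050155173678 lat -0.0038892491910268736 0.003297692344608777 normal 0.0019291032742490468 lat slope -0.0446686952811351 n slope 1.1034670739024988 n dir [ 0.91  0.26 -0.34]
```

Emit:
arm_command(increments=[[[0.004,-0.002,0.008,0,0,0,0.1],[0.004,-0.002,0.008,0,0,0,0.1],[0.004,-0.001,0.006,0,0,0,0.1],[0,0,0,0,0,0,0.1],[0,0,0,0,0,0,0.1],[0,0,0,0,0,0,0.1],[0,0,0,0,0,0,0.1],[0,0,0,0,0,0,0.1]]])

```text
t: 25.7
tool_pos: [0.4996, 0.1628, 0.1173]
tcp_rot: [-0.135, 0.962, 0.034, 0.234]
force: [-1.0, 0.2, 4.0]
finger_gap: 0.339
```

```bash
python3 -c "
from m import *
where()
plan((*tcp(.092,.211,63),2))
"
```

```text
t 25.70 eye rad 0.0907 lat 0.0000 z 0.2144 dep 62.7 az 16.2 ytilt 0.1 F [-1.   0.2  4. ] gap 0.339 q [-1.07  0.3   0.76  2.32 -0.94  0.19  2.35]
[0.011, -0.0, 0.007, 0.001, 0.002, 0.0]
[0.011, -0.0, 0.007, 0.001, 0.002, 0.0]
-- [0.1 0.3 0.1] [-0.002 -0.001 -0.003]
```

Contact is made: the force went from -1.1 to +4 N, so the rim rests on the rod. I'll relieve it slightly and open.

Emit:
arm_command(increments=[[[-0.002,0,-0.004,0,0,0,0.1],[0,0,0,0,0,0,0.1],[0,0,0,0,0,0,1],[0,0,0,0,0,0,1],[0,0,0,0,0,0,1],[0,0,0,0,0,0,1],[0,0,0,0,0,0,1],[0,0,0,0,0,0,1]]])

```text
t: 26.7
tool_pos: [0.4991, 0.1625, 0.1175]
tcp_rot: [-0.135, 0.962, 0.033, 0.233]
force: [1.0, -0.5, 0.4]
finger_gap: 1.0
```

```bash
python3 -c "
from m import *
where()
snap('scene');snap('top');hook()
o=[]
for n in('scene','top'):
    x,y=pix(n,np.r_[A+.1*u,.2]).astype(int); im=load(n)['im']; o.append(cv2.resize(im[y-45:y+45,x-45:x+45],(400,400),interpolation=3))
cv2.imwrite('pics/c8.png',np.hstack(o))
" 2>/dev/null
```

```text
t 26.70 eye rad 0.0911 lat 0.0002 z 0.2146 dep 62.8 az 16.1 ytilt 0.1 F [ 1.  -0.5  0.4] gap 1.000 q [-1.08  0.3   0.76  2.32 -0.93  0.19  2.34]
scene 16 88 ang err -0.6 lateral@88 0.0001 rmax 0.1101 zmed 0.2278
scene 106 95 ang err -0.2 lateral@88 -0.0025 rmax 0.1094 zmed 0.2276
scene 196 83 ang err -1.0 lateral@88 -0.0009 rmax 0.1059 zmed 0.2307
scene 286 85 ang err 0.4 lateral@88 0.0029 rmax 0.1080 zmed 0.2277
scene nose 26 -0.3
scene knob [0.6068 0.1932 0.2912]
top 16 110 ang err 0.1 lateral@88 0.0005 rmax 0.1090 zmed 0.2286
top 106 101 ang err 0.3 lateral@88 0.0005 rmax 0.1097 zmed 0.2287
top 196 135 ang err -0.1 lateral@88 -0.0004 rmax 0.1087 zmed 0.2295
top 286 99 ang err -0.3 lateral@88 -0.0003 rmax 0.1060 zmed 0.2289
top nose 42 -0.7
top knob [0.6035 0.192  0.2922]
```

View pics/c8.png

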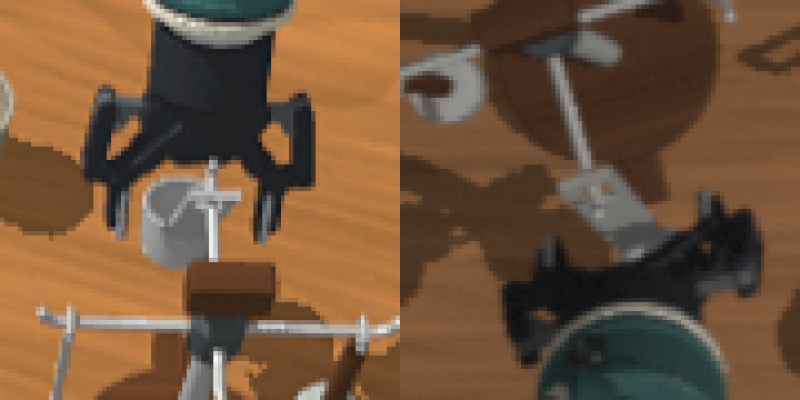

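Emit:
arm_command(increments=[[[0,0,-0.04,0,0,0,1],[0,0,-0.04,0,0,0,1],[0,0,-0.04,0,0,0,1],[0,0,-0.04,0,0,0,1],[0,0,-0.04,0,0,0,1],[0,0,0,0,0,0,1],[0,0,0,0,0,0,1],[0,0,0,0,0,0,1]]])

```text
t: 27.8
tool_pos: [0.4855, 0.1586, 0.1446]
tcp_rot: [-0.135, 0.962, 0.033, 0.233]
force: [0.1, -0.7, -0.3]
finger_gap: 0.999
```

```bash
python3 -c "
from m import *
where()
snap('scene');snap('top');hook()
o=[]
for n in('scene','top'):
    x,y=pix(n,np.r_[A+.1*u,.2]).astype(int); im=load(n)['im']; o.append(cv2.resize(im[y-45:y+45,x-45:x+45],(400,400),interpolation=3))
cv2.imwrite('pics/c9.png',np.hstack(o))
" 2>/dev/null
```

```text
t 27.80 eye rad 0.1053 lat 0.0003 z 0.2417 dep 62.8 az 16.2 ytilt 0.1 F [ 0.1 -0.7 -0.3] gap 0.999 q [-1.33  0.25  1.02  2.34 -0.76  0.25  2.18]
scene 16 87 ang err -0.1 lateral@88 0.0003 rmax 0.1095 zmed 0.2279
scene 106 93 ang err -0.6 lateral@88 -0.0028 rmax 0.1101 zmed 0.2272
scene 196 100 ang err -0.8 lateral@88 -0.0012 rmax 0.1091 zmed 0.2293
scene 286 88 ang err 0.8 lateral@88 0.0030 rmax 0.1083 zmed 0.2279
scene knob [0.6066 0.1931 0.2914]
top 16 110 ang err -0.1 lateral@88 0.0002 rmax 0.1079 zmed 0.2290
top 106 103 ang err 0.3 lateral@88 0.0004 rmax 0.1086 zmed 0.2291
top 196 136 ang err -0.3 lateral@88 -0.0005 rmax 0.1087 zmed 0.2294
top 286 100 ang err -0.3 lateral@88 -0.0003 rmax 0.1065 zmed 0.2286
top nose 40 0.5
top knob [0.6035 0.1921 0.2921]
```

View pics/c9.png

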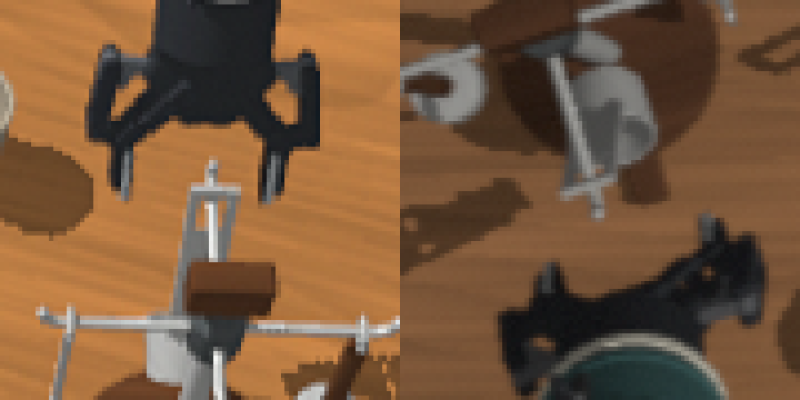

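The scoop hangs on the hook and is now swinging. I'll retreat and let it settle.

Emit:
arm_command(increments=[[[0,0,-0.1,0,0,0,1],[0,0,-0.2,0,0,0,1],[0,0,-0.25,0,0,0,1],[0,0,-0.25,0,0,0,1],[0,0,-0.2,0,0,0,1],[0,0,0,0,0,0,1],[0,0,0,0,0,0,1],[0,0,0,0,0,0,1]]])

```text
t: 28.9
tool_pos: [0.4288, 0.161, 0.2089]
tcp_rot: [-0.148, 0.968, 0.053, 0.195]
force: [0.3, -0.1, -0.6]
finger_gap: 1.0
```

Emit:
arm_command(increments=[[[0,0,0,0,0,0,1],[0,0,0,0,0,0,1],[0,0,0,0,0,0,1],[0,0,0,0,0,0,1],[0,0,0,0,0,0,1],[0,0,0,0,0,0,1],[0,0,0,0,0,0,1],[0,0,0,0,0,0,1]]])

```text
t: 29.9
tool_pos: [0.4286, 0.1606, 0.2077]
tcp_rot: [-0.148, 0.968, 0.051, 0.194]
force: [0.4, -0.6, 0.4]
finger_gap: 1.0
```

Emit:
arm_command(increments=[[[0,0,0,0,0,0,1],[0,0,0,0,0,0,1],[0,0,0,0,0,0,1],[0,0,0,0,0,0,1],[0,0,0,0,0,0,1],[0,0,0,0,0,0,1],[0,0,0,0,0,0,1],[0,0,0,0,0,0,1]]])

```text
t: 30.9
tool_pos: [0.4286, 0.1606, 0.2077]
tcp_rot: [-0.148, 0.968, 0.051, 0.195]
force: [-0.5, 0.2, 0.6]
finger_gap: 0.996
```

```bash
python3 -c "
from m import *
where()
snap('scene');a=load('scene')['im'].astype(int);snap('top');hook()
P=cloud('scene').reshape(-1,3)
o=[]
for n in('scene','top'):
    x,y=pix(n,np.r_[A+.07*u,.15]).astype(int); im=load(n)['im']; o.append(cv2.resize(im[y-50:y+50,x-50:x+50],(400,400),interpolation=3))
cv2.imwrite('pics/c10.png',np.hstack(o))
for i in range(4):
    b=arm.camera('scene')[0].astype(int); x,y=pix('scene',np.r_[A+.07*u,.12]).astype(int); print('motion',(abs(b-a)[y-45:y+45,x-45:x+45].max(-1)>25).sum())
" 2>/dev/null
```

```text
t 30.90 eye rad 0.1523 lat -0.0144 z 0.3032 dep 66.8 az 23.3 ytilt 2.3 F [-0.5  0.2  0.6] gap 0.996 q [-1.55 -0.19  1.04  2.34  0.39  0.52  1.09]
scene 16 87 ang err -0.4 lateral@88 0.0001 rmax 0.1101 zmed 0.2270
scene 106 96 ang err -0.1 lateral@88 -0.0023 rmax 0.1101 zmed 0.2272
scene 196 98 ang err -1.5 lateral@88 -0.0007 rmax 0.1064 zmed 0.2299
scene 286 85 ang err 0.8 lateral@88 0.0031 rmax 0.1082 zmed 0.2274
scene knob [0.6067 0.1929 0.2908]
top 16 109 ang err 0.0 lateral@88 0.0004 rmax 0.1097 zmed 0.2293
top 106 102 ang err 0.1 lateral@88 0.0003 rmax 0.1088 zmed 0.2288
top 196 135 ang err -0.3 lateral@88 -0.0007 rmax 0.1088 zmed 0.2293
top 286 101 ang err -0.3 lateral@88 -0.0003 rmax 0.1065 zmed 0.2287
top nose 38 -0.2
top knob [0.6034 0.1922 0.2918]
motion 45
motion 154
motion 415
motion 686
```

View pics/c10.png

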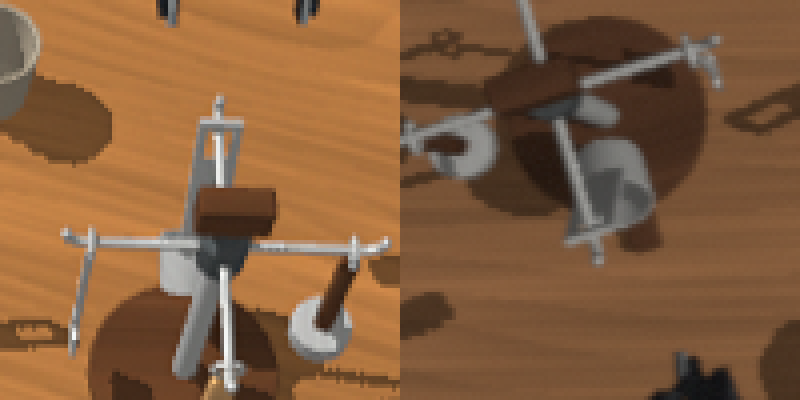

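Emit:
arm_command(increments=[[[0,0,-0.15,0,0,0,1],[0,0,-0.2,0,0,0,1],[0,0,-0.2,0,0,0,1],[0,0,0,0,0,0,1],[0,0,0,0,0,0,1],[0,0,0,0,0,0,1],[0,0,0,0,0,0,1],[0,0,0,0,0,0,1]]])

```text
t: 32.2
tool_pos: [0.3976, 0.1471, 0.2842]
tcp_rot: [-0.149, 0.968, 0.049, 0.194]
force: [0.0, -0.1, 0.0]
finger_gap: 1.003
```

Emit:
arm_command(increments=[[[0,0,0,0,0,0,1],[0,0,0,0,0,0,1],[0,0,0,0,0,0,1],[0,0,0,0,0,0,1],[0,0,0,0,0,0,1],[0,0,0,0,0,0,1],[0,0,0,0,0,0,1],[0,0,0,0,0,0,1]]])

```text
t: 33.2
tool_pos: [0.3975, 0.1472, 0.284]
tcp_rot: [-0.149, 0.968, 0.049, 0.194]
force: [-0.8, -0.0, 0.3]
finger_gap: 1.002
```

Emit:
arm_command(increments=[[[0,0,0,0,0,0,1],[0,0,0,0,0,0,1],[0,0,0,0,0,0,1],[0,0,0,0,0,0,1],[0,0,0,0,0,0,1],[0,0,0,0,0,0,1],[0,0,0,0,0,0,1],[0,0,0,0,0,0,1]]])

```text
t: 34.2
tool_pos: [0.3975, 0.1472, 0.2841]
tcp_rot: [-0.149, 0.968, 0.049, 0.194]
force: [0.0, -0.2, 0.2]
finger_gap: 1.001
```

Emit:
arm_command(increments=[[[0,0,0,0,0,0,1],[0,0,0,0,0,0,1],[0,0,0,0,0,0,1],[0,0,0,0,0,0,1],[0,0,0,0,0,0,1],[0,0,0,0,0,0,1],[0,0,0,0,0,0,1],[0,0,0,0,0,0,1]]])

```text
t: 35.2
tool_pos: [0.3975, 0.1472, 0.2841]
tcp_rot: [-0.149, 0.968, 0.049, 0.194]
force: [-0.6, 0.6, -0.4]
finger_gap: 1.0
```

```bash
cat > sw.py <<'E'
from m import *
where(); w=[]
for i in range(16):
    snap('top'); P=cloud('top').reshape(-1,3); d=P[:,:2]-A; rr=d@u; l=d@[-u[1],u[0]]
    s=(P[:,2]>.05)&(P[:,2]<.15)&(abs(l)<.035)&(rr>.015)&(rr<.2); w.append(rr[s].mean())
print('bowl mean radius (mm)',np.round(np.array(w)*1000,1)); hook()
E
python3 sw.py 2>/dev/null
```

```text
t 35.20 eye rad 0.1858 lat -0.0103 z 0.3795 dep 66.9 az 22.9 ytilt 2.1 F [-0.6  0.6 -0.4] gap 1.000 q [-1.29 -0.38  0.67  2.29  0.45  0.8   1.01]
bowl mean radius (mm) [121.  113.9 103.1  90.8  79.3  71.4  67.   68.1  74.2  83.5  94.1 106.7
 115.6 120.8 122.3 120. ]
scene 16 87 ang err -0.4 lateral@88 0.0001 rmax 0.1101 zmed 0.2270
scene 106 96 ang err -0.1 lateral@88 -0.0023 rmax 0.1101 zmed 0.2272
scene 196 98 ang err -1.5 lateral@88 -0.0007 rmax 0.1064 zmed 0.2299
scene 286 85 ang err 0.8 lateral@88 0.0031 rmax 0.1082 zmed 0.2274
scene knob [0.6067 0.1929 0.2908]
top 16 109 ang err -0.3 lateral@88 0.0002 rmax 0.1091 zmed 0.2291
top 106 100 ang err 0.4 lateral@88 0.0004 rmax 0.1090 zmed 0.2285
top 196 126 ang err 0.3 lateral@88 -0.0001 rmax 0.1089 zmed 0.2296
top 286 101 ang err -0.4 lateral@88 -0.0003 rmax 0.1067 zmed 0.2287
top nose 16 0.9
top knob [0.6036 0.1919 0.2921]
```

Emit:
arm_command(increments=[[[0,0,0,0,0,0,1],[0,0,0,0,0,0,1],[0,0,0,0,0,0,1],[0,0,0,0,0,0,1],[0,0,0,0,0,0,1],[0,0,0,0,0,0,1],[0,0,0,0,0,0,1],[0,0,0,0,0,0,1]]])

```text
t: 37.0
tool_pos: [0.3975, 0.1472, 0.284]
tcp_rot: [-0.149, 0.968, 0.049, 0.194]
force: [-0.1, -0.2, -0.4]
finger_gap: 0.999
```

Emit:
arm_command(increments=[[[0,0,0,0,0,0,1],[0,0,0,0,0,0,1],[0,0,0,0,0,0,1],[0,0,0,0,0,0,1],[0,0,0,0,0,0,1],[0,0,0,0,0,0,1],[0,0,0,0,0,0,1],[0,0,0,0,0,0,1]]])

```text
t: 38.0
tool_pos: [0.3975, 0.1472, 0.284]
tcp_rot: [-0.149, 0.968, 0.049, 0.194]
force: [-0.3, 0.0, -0.1]
finger_gap: 1.001
```

Emit:
arm_command(increments=[[[0,0,0,0,0,0,1],[0,0,0,0,0,0,1],[0,0,0,0,0,0,1],[0,0,0,0,0,0,1],[0,0,0,0,0,0,1],[0,0,0,0,0,0,1],[0,0,0,0,0,0,1],[0,0,0,0,0,0,1]]])

```text
t: 39.0
tool_pos: [0.3975, 0.1472, 0.284]
tcp_rot: [-0.149, 0.968, 0.049, 0.194]
force: [-0.1, -0.5, 1.5]
finger_gap: 1.002
```

Emit:
arm_command(increments=[[[0,0,0,0,0,0,1],[0,0,0,0,0,0,1],[0,0,0,0,0,0,1],[0,0,0,0,0,0,1],[0,0,0,0,0,0,1],[0,0,0,0,0,0,1],[0,0,0,0,0,0,1],[0,0,0,0,0,0,1]]])

```text
t: 40.0
tool_pos: [0.3975, 0.1472, 0.2841]
tcp_rot: [-0.149, 0.968, 0.049, 0.194]
force: [0.1, 0.6, -1.0]
finger_gap: 0.998
```

Emit:
arm_command(increments=[[[0,0,0,0,0,0,1],[0,0,0,0,0,0,1],[0,0,0,0,0,0,1],[0,0,0,0,0,0,1],[0,0,0,0,0,0,1],[0,0,0,0,0,0,1],[0,0,0,0,0,0,1],[0,0,0,0,0,0,1]]])

```text
t: 41.0
tool_pos: [0.3975, 0.1472, 0.2841]
tcp_rot: [-0.149, 0.968, 0.049, 0.194]
force: [-0.7, -0.3, 0.6]
finger_gap: 1.001
```

Emit:
arm_command(increments=[[[0,0,0,0,0,0,1],[0,0,0,0,0,0,1],[0,0,0,0,0,0,1],[0,0,0,0,0,0,1],[0,0,0,0,0,0,1],[0,0,0,0,0,0,1],[0,0,0,0,0,0,1],[0,0,0,0,0,0,1]]])

```text
t: 42.0
tool_pos: [0.3975, 0.1472, 0.2841]
tcp_rot: [-0.149, 0.968, 0.049, 0.194]
force: [-0.8, -0.2, -0.4]
finger_gap: 1.001
```

Emit:
arm_command(increments=[[[0,0,0,0,0,0,1],[0,0,0,0,0,0,1],[0,0,0,0,0,0,1],[0,0,0,0,0,0,1],[0,0,0,0,0,0,1],[0,0,0,0,0,0,1],[0,0,0,0,0,0,1],[0,0,0,0,0,0,1]]])

```text
t: 43.0
tool_pos: [0.3975, 0.1472, 0.284]
tcp_rot: [-0.149, 0.968, 0.049, 0.194]
force: [-0.2, 0.3, -0.2]
finger_gap: 0.999
```

```bash
python3 sw.py 2>/dev/null | grep -v scene
```

```text
t 43.00 eye rad 0.1858 lat -0.0103 z 0.3794 dep 66.9 az 22.9 ytilt 2.1 F [-0.2  0.3 -0.2] gap 0.999 q [-1.29 -0.38  0.67  2.29  0.45  0.8   1.01]
bowl mean radius (mm) [ 89.4  91.2  93.6  96.6  99.9 102.6 103.7 103.7 102.9 100.1  97.2  94.3
  92.9  91.2  91.   91. ]
top 16 111 ang err -0.2 lateral@88 0.0002 rmax 0.1085 zmed 0.2289
top 106 101 ang err 0.0 lateral@88 0.0003 rmax 0.1095 zmed 0.2286
top 196 120 ang err -0.2 lateral@88 -0.0004 rmax 0.1072 zmed 0.2297
top 286 102 ang err -0.5 lateral@88 -0.0004 rmax 0.1067 zmed 0.2285
top knob [0.6034 0.192  0.292 ]
```

The swing has decayed from ±27 mm to ±7 mm. I'll wait a little longer.

Emit:
arm_command(increments=[[[0,0,0,0,0,0,1],[0,0,0,0,0,0,1],[0,0,0,0,0,0,1],[0,0,0,0,0,0,1],[0,0,0,0,0,0,1],[0,0,0,0,0,0,1],[0,0,0,0,0,0,1],[0,0,0,0,0,0,1]]])

```text
t: 44.8
tool_pos: [0.3975, 0.1472, 0.284]
tcp_rot: [-0.149, 0.968, 0.049, 0.194]
force: [0.1, -0.5, -0.2]
finger_gap: 1.002
```

Emit:
arm_command(increments=[[[0,0,0,0,0,0,1],[0,0,0,0,0,0,1],[0,0,0,0,0,0,1],[0,0,0,0,0,0,1],[0,0,0,0,0,0,1],[0,0,0,0,0,0,1],[0,0,0,0,0,0,1],[0,0,0,0,0,0,1]]])

```text
t: 45.8
tool_pos: [0.3975, 0.1472, 0.284]
tcp_rot: [-0.149, 0.968, 0.049, 0.194]
force: [0.3, 0.3, -0.2]
finger_gap: 1.0
```

Emit:
arm_command(increments=[[[0,0,0,0,0,0,1],[0,0,0,0,0,0,1],[0,0,0,0,0,0,1],[0,0,0,0,0,0,1],[0,0,0,0,0,0,1],[0,0,0,0,0,0,1],[0,0,0,0,0,0,1],[0,0,0,0,0,0,1]]])

```text
t: 46.8
tool_pos: [0.3975, 0.1472, 0.284]
tcp_rot: [-0.149, 0.968, 0.049, 0.194]
force: [0.2, 0.0, -0.0]
finger_gap: 0.996
```

Emit:
arm_command(increments=[[[0,0,0,0,0,0,1],[0,0,0,0,0,0,1],[0,0,0,0,0,0,1],[0,0,0,0,0,0,1],[0,0,0,0,0,0,1],[0,0,0,0,0,0,1],[0,0,0,0,0,0,1],[0,0,0,0,0,0,1]]])

```text
t: 47.8
tool_pos: [0.3975, 0.1472, 0.284]
tcp_rot: [-0.149, 0.968, 0.049, 0.194]
force: [0.6, -0.2, -0.5]
finger_gap: 0.996
```

Emit:
arm_command(increments=[[[0,0,0,0,0,0,1],[0,0,0,0,0,0,1],[0,0,0,0,0,0,1],[0,0,0,0,0,0,1],[0,0,0,0,0,0,1],[0,0,0,0,0,0,1],[0,0,0,0,0,0,1],[0,0,0,0,0,0,1]]])

```text
t: 48.8
tool_pos: [0.3975, 0.1472, 0.284]
tcp_rot: [-0.149, 0.968, 0.049, 0.194]
force: [0.2, 0.5, 0.7]
finger_gap: 0.999
```

Emit:
arm_command(increments=[[[0,0,0,0,0,0,1],[0,0,0,0,0,0,1],[0,0,0,0,0,0,1],[0,0,0,0,0,0,1],[0,0,0,0,0,0,1],[0,0,0,0,0,0,1],[0,0,0,0,0,0,1],[0,0,0,0,0,0,1]]])

```text
t: 49.8
tool_pos: [0.3975, 0.1472, 0.284]
tcp_rot: [-0.149, 0.968, 0.049, 0.194]
force: [0.6, 0.1, 1.2]
finger_gap: 0.998
```

Emit:
arm_command(increments=[[[0,0,0,0,0,0,1],[0,0,0,0,0,0,1],[0,0,0,0,0,0,1],[0,0,0,0,0,0,1],[0,0,0,0,0,0,1],[0,0,0,0,0,0,1],[0,0,0,0,0,0,1],[0,0,0,0,0,0,1]]])

```text
t: 50.8
tool_pos: [0.3975, 0.1472, 0.2841]
tcp_rot: [-0.149, 0.968, 0.049, 0.194]
force: [0.2, -1.0, -0.3]
finger_gap: 1.001
```

Emit:
arm_command(increments=[[[0,0,0,0,0,0,1],[0,0,0,0,0,0,1],[0,0,0,0,0,0,1],[0,0,0,0,0,0,1],[0,0,0,0,0,0,1],[0,0,0,0,0,0,1],[0,0,0,0,0,0,1],[0,0,0,0,0,0,1]]])

```text
t: 51.8
tool_pos: [0.3975, 0.1472, 0.2841]
tcp_rot: [-0.149, 0.968, 0.049, 0.194]
force: [0.3, 0.1, -0.2]
finger_gap: 1.0
```

```bash
python3 sw.py 2>/dev/null | grep -v scene; python3 -c "
from h import *
im,_=snap('scene'); cv2.imwrite('pics/final.png',im)
from m import *
hook()" 2>/dev/null
```

```text
t 51.80 eye rad 0.1858 lat -0.0103 z 0.3795 dep 66.9 az 22.9 ytilt 2.1 F [ 0.3  0.1 -0.2] gap 1.000 q [-1.29 -0.38  0.67  2.29  0.45  0.8   1.01]
bowl mean radius (mm) [96.5 96.5 96.4 96.5 96.5 96.5 96.4 96.6 96.5 96.5 96.5 96.4 96.5 96.5
 96.5 96.4]
top 16 110 ang err -0.0 lateral@88 0.0004 rmax 0.1091 zmed 0.2285
top 106 103 ang err 0.1 lateral@88 0.0004 rmax 0.1099 zmed 0.2292
top 196 118 ang err -0.1 lateral@88 -0.0004 rmax 0.1065 zmed 0.2295
top 286 102 ang err -0.3 lateral@88 -0.0003 rmax 0.1066 zmed 0.2288
top knob [0.6036 0.192  0.292 ]
scene 16 90 ang err -0.1 lateral@88 0.0004 rmax 0.1101 zmed 0.2271
scene 106 93 ang err -0.5 lateral@88 -0.0028 rmax 0.1100 zmed 0.2277
scene 196 87 ang err 0.4 lateral@88 -0.0000 rmax 0.1106 zmed 0.2297
scene 286 87 ang err 0.5 lateral@88 0.0029 rmax 0.1080 zmed 0.2281
scene nose 18 1.3
scene knob [0.6064 0.1932 0.2909]
top 16 110 ang err -0.0 lateral@88 0.0004 rmax 0.1091 zmed 0.2285
top 106 103 ang err 0.1 lateral@88 0.0004 rmax 0.1099 zmed 0.2292
top 196 118 ang err -0.1 lateral@88 -0.0004 rmax 0.1065 zmed 0.2295
top 286 102 ang err -0.3 lateral@88 -0.0003 rmax 0.1066 zmed 0.2288
top knob [0.6036 0.192  0.292 ]
```

View pics/final.png

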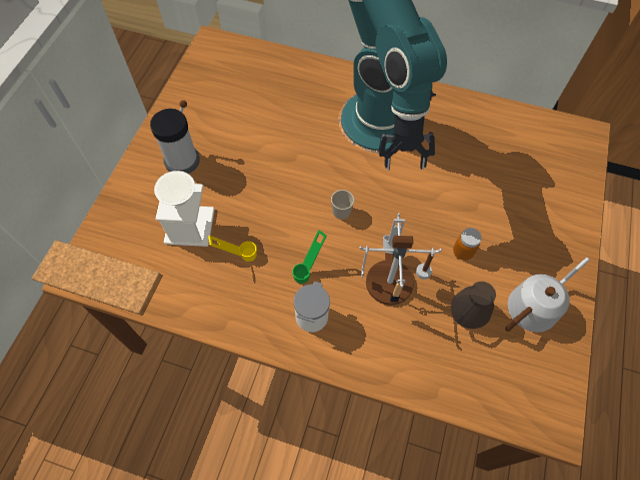

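The scoop is at rest on the front hook at scene (395,235), the other things look unmoved, and the robot is clear of everything. I'll hand in.

```bash
python3 -c "
from workcell import arm
print(arm.job_done())"
```

```text
the job is handed in; nothing more can be done
None
```

The carousel's empty hook now stands over the nose and the steel coffee scoop hangs on it by its eye. I handed the job in at about 53 s. I turned the carousel about 173° by its knob, then gripped the scoop by its strap. I threaded the eye over the hook tip and lowered it until the hook took the weight, at about 4 N of contact force.

**Last checks:**
- **Hook position:** the hook is within about 0.5° of where I set it. The two cameras put the nose itself between about 0° and 1.3° from that line, a disagreement I did not resolve.
- **Scoop:** on release it swung about ±27 mm at the bowl without moving the carousel. I waited until it was still; the bowl position then held constant to 0.1 mm.
- **Surroundings:** the robot touches nothing. The other coffee things and the green and yellow scoops look unmoved in the final picture, though I did not measure them.

I viewed 12 pictures, two past the budget of 10.

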